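# Dock the tissue-cassette magazine and close its gate

## Robot

A 6-joint arm with a two-finger parallel gripper is mounted at the origin on the work surface. World frame = base frame: x ahead of the robot, y to its left, z up, the work surface at z = 0. Lengths are in m, angles in degrees, forces in N, time in s.
With the tool pointing down it reaches from about 0.275 to 0.825 m from the base axis. Payload 4.9 kg.
Tool frame: the origin (TCP) lies on the centre line of the jaws, within the pads' length; the fingertips stand ctrl.tip_extent ahead of it and the grasp point (between the pads) lies 8 mm behind it (ctrl.tip_extent is the distance from the TCP to the fingertips, in m); z points along the fingers, y is the direction in which the jaws open and shut (so a half turn about z gives the same grasp; the last joint's range is limited). The gripper opens to 85 mm and grips with 20 to 120 N. Pads are 22 mm wide; open, the fingers measure 114 mm over their backs; the gripper's body (76 mm by 85 mm) begins 54 mm behind the grasp point. The pads swing forward as they close: fully open they stand 13 mm farther back than shut.
Start: joints at [-83.606, 18.69, -11.035, 60.275, 0, 82.311], TCP at [0.134, -0.533, 0.242] pointing down, gripper open.
Joint ranges: [-152.03, 152.03], [-55.5, 102.48], [-74.3, 77.21], [-110.64, 120.58], [-84.22, 78.4], [-180, 180]. Speed limits (degrees/s): [147.25, 147.25, 180, 180, 180, 180].

## Interface

Orientations are given as [roll, pitch, yaw] about the fixed x, y, z axes, in that order (R = Rz(yaw) Ry(pitch) Rx(roll)).
In Python, from station import ctrl, viewer gives the robot as it stands.
- The arm moves only by the tool arm_command, never from a script. Its argument "deltas" is a list of rows, each an object of numbers: "fingers": the opening, from -1 (shut) to 1 (fully open), so that 0 is half open; "tx", "ty", "tz": the shift along the tool's x, y, z in cm; "spin": the turn about the tool's z in degrees. In form: [{"fingers": .., "tx": .., "ty": .., "tz": .., "spin": ..}, ...]. A call has 1 to 10 rows; each row shifts and turns the commanded pose from where the row before left it, along the tool's axes as they then stand; what a row does not reach is not made up. A row lasts 1/12 s, in which the tool goes at most 41.7 mm and 7.16 degrees, less where a joint would pass 70% of its speed; a pose out of reach is approached as far as the arm can. A call is refused whole if a number of a shift passes 4.17 or a number of a turn 7.16, either way. A call with a gripper value outside its range is refused whole. The fingers move at their own pace and stop on an object; the grip force is fixed at half the most. Time passes only in rows, so rows that do not move let the fingers close. It gives the time, the measured TCP pose, the force and the opening at its end, in the units of the state.
- ctrl.observe(): the state, without advancing time (a new reading comes with each control period).
- viewer.read_camera(name): name is "scene" or "top" or "wrist"; returns a dict with "img" (420x560x3 uint8, red, green, blue), "range_z" (420x560 float32, m along the optical axis (not along the pixel's ray), 0 where there is no reading), "fov_y" (degrees; the focal length in pixels is half the picture's height over the tangent of half this angle, whatever the lens; pixels are square), "cx", "cy" (the principal point, pixels), "eye" and "attitude" of the camera in the world. Camera axes: x right, y down, z forward; pixel columns grow to the right and rows downward; lengths in m; the calibration is good to about 2 mm. A picture is of the moment at which its call begins.
- ctrl.sign_off(): hands the job in, once; it reports no verdict.
The state is a dict: "time": time; "joints": joint angles; "qd": joint speeds; "effort": joint torques, N m; "position": TCP position; "tcp_rot": TCP orientation; "contact_force": force on the tool from outside, world axes, zero at the start; "wrist_torque": the same for the moment, N m; "finger_gap": finger opening in m.
Only numpy, scipy, OpenCV 4.12 (cv2) and the standard library are available. Lean on these libraries where they do the work, as an engineer would, in place of code of your own. Each camera call takes 0.05 s, during which the arm holds its last target.

## Task

Push the loaded cassette magazine along the bench, up the ramp and over the lip of the cassette reader's dock, without picking it up, and press it in against the stiff plug until it is home and bears firmly on the sprung stop bar; push by feel, because more than 20 N on the magazine breaks the cassettes. Then swing the retaining gate fully shut across behind it, let go, and leave everything else on the bench undisturbed.

Things in the scene. Friction and masses are not known exactly. Their poses are not given: they have to be found in the camera images.
- magazine_mid (a point): Open steel tray packed solid with pale tissue cassettes: 84 mm long (x axis), 92 mm wide (y), 34 mm high, 0.37 to 0.58 kg, loose on the bench before the ramp. This point is its centre, 17 mm above its underside; x points roughly towards the dock; the tail, the flat wall to push on, is 42 mm behind this point. Sliding it takes about 2 to 4 N, a little more on the ramp.
- dock: The dock, fixed to the bench: ramp, lip and dark seat in front of a white instrument housing. x axis = direction of insertion, z up; origin on the bench surface, in the middle of the seat. Home, the magazine's centre is at x=-12 to +4 mm, z=27 mm here, as far as the stop bar, set differently each time, lets it. Guide walls 20 mm high, 98 mm apart, flare out to about 135 mm at x=-177 mm. The housing is 190 mm wide, 110 mm high, from x=50 to 250 mm.
- ramp_foot (a point): Foot of the aluminium ramp, at bench level, middle of the lane (dock x=-152 mm). The ramp climbs 14 mm in 80 mm along the dock's x.
- lip (a point): Middle of the flat top of the lip at the head of the ramp, 14 mm above the bench, 8 mm long (dock x=-72 to -64 mm). Beyond it the seat floor is 10 mm above the bench, so the magazine's tail drops 4 mm once past the lip (at home it is 10 to 26 mm beyond the lip).
- stop_bar (a joint): Travel (m) of the sprung stop bar at the seat's inner end, 18 to 34 mm above the bench: 0 = free. It gives only 1 mm per 6 N; 0.5 mm or more = the magazine bears firmly on it. The bar can be set at any depth (see dock): feel for it. Before the bar, the nose meets a black plug 26 mm wide, 5 to 8 mm proud of it: it slides in against a steady 7 N or so, on top of the sliding friction, and stays.
- gate (a joint): Angle (rad) of the retaining gate, a steel bar 24 to 32 mm above the bench on an upright hinge. 0 = shut: the bar lies across the lane (along the dock's +y), 4 to 20 mm behind the home magazine's tail. It grows as it opens: at 1.57 the bar points along the dock's -x; it starts at 1.7 to 2.1, back and outwards, clear of the lane. It stays where it is left; about 1 N at the post moves it.
- gate_post (a point): The gate's handle: an upright black round post, 14 mm in diameter, from 32 to 87 mm above the bench, at the free end of the bar, 132 mm from the hinge. The point is on its axis, 60 mm above the bench.
- gate_hinge (a point): Point on the gate's hinge axis, 60 mm above the bench (dock x=-63, y=-66 mm).
- stain_bottle: Bystander to leave alone: amber bottle 120 mm high, 56 mm in diameter; origin at its underside.
- slide_jar: Bystander to leave alone: glass jar 75 mm high, 64 mm in diameter; origin at its underside.
- brush: Bystander to leave alone: brush lying on the bench; origin at its underside.
- slide_box: Bystander to leave alone: flat grey box 60 x 80 x 30 mm; origin at its underside.
- block_a: Bystander to leave alone: single cassette 40 x 28 x 12 mm; origin at its underside.
- block_b: Bystander to leave alone: single cassette 40 x 28 x 12 mm; origin at its underside.
- beaker: Bystander to leave alone: glass beaker 80 mm high, 66 mm in diameter; origin at its underside.

How it is judged (in metres and radians):
On the way, in this order (a step that is already met when the one before it is completed fails the run):
1. the magazine is home, bearing firmly on the stop bar, with the gate still open (value of joint stop_bar above 0.0005 m and value of joint gate above 0.8 rad), for 0.2 s.
2. the gate is shut behind it (value of joint gate below 0.1 rad), for 0.2 s.
At the end, for the whole second after the job is handed in: The magazine stands flat on the seat behind the lip (tilt under 0.03 rad), not drawn back out (its centre no more than 13.8 mm before the origin of the dock), and the gate is shut to within 0.1 rad (x of magazine_mid in the frame of dock above -0.0138 m and z of magazine_mid in the frame of dock below 0.029 m and angle between magazine_mid's own z axis and vertical below 0.03 rad and value of joint gate below 0.1 rad); the robot touches nothing.
It fails at once if the robot presses on the magazine with more than 20 N (contact force between any of the fingers, the arm and magazine above 20 N).
It fails at once if the magazine is picked up (its centre more than 50 mm above the bench) or tipped (height (world z) of magazine_mid above 0.05 m or angle between magazine_mid's own z axis and vertical above 0.4 rad).
It fails at once if a bystander is shifted by more than 30 mm (distance of any of stain_bottle, slide_jar, brush, slide_box, block_a, block_b, beaker from where it was at the start of the episode above 0.03 m).
It also fails if it takes over 72 s, if anything falls off the work surface, if the arm or the gripper's body presses on something with over 40 N, if the wrist force passes 120 N, or if a joint passes its speed limit or range.

## Working session

There is one attempt and no reset: what is moved stays moved. The work goes in short steps, Python scripts to look and compute and a tool call to move; the robot and the scene stay as the last step left them, time stands still between calls to the robot, and variables do not carry over. Pictures are saved under pics/ and viewed, and the job is handed in when it is done.

Besides the shell and the picture viewer there is one more tool, called as name(argument=value, ...) on one line, values as JSON. arm_command: Moves the arm, as the interface text tells. Its arguments: {"type":"object","properties":{"deltas":{"type":"array"}},"required":["deltas"]}

```bash
mkdir -p pics; ls; cat > h.py <<'E'
import numpy as np,cv2
from station import ctrl,viewer
def save(n,f):
    c=viewer.read_camera(n); cv2.imwrite('pics/'+f,cv2.cvtColor(c['img'],cv2.COLOR_RGB2BGR)); np.savez('pics/'+f+'.npz',**c); return c
E
python3 - <<'E'
from h import *
s=ctrl.observe();print(s,ctrl.tip_extent)
for n in ['scene','top','wrist']:
    c=save(n,n+'0.png'); print(n,c['fov_y'],c['cx'],c['cy'],c['eye'],c['attitude'])
E
```

```text
pics
{'time': 0.0, 'joints': array([-8.36058154e+01,  1.87333240e+01, -1.10927234e+01,  6.02754615e+01,
        1.25127738e-03,  8.23105775e+01]), 'qd': array([-0.04284532, -0.04616109, -0.03452594,  0.06590126, -0.03866679,
        0.00883989]), 'effort': array([-1.11514149e-03, -4.43398619e+01,  2.62438613e+01,  1.55796617e-02,
       -3.01202517e-04,  4.56345745e-06]), 'position': array([ 0.13378519, -0.53288659,  0.2414862 ]), 'tcp_rot': array([-1.79899571e+02, -1.48222493e-02,  1.40835930e+01]), 'contact_force': array([ 0.20929572, -0.40326605, -0.21041311]), 'wrist_torque': array([-0.01103162,  0.0329022 , -0.02588724]), 'finger_gap': 0.08526754976514586} 0.011
scene 45.6411496383164 280.1827106292623 216.45187663870098 [1.112949   0.17183391 0.84847276] [-144.78928025   -0.58261252  103.83095195]
top 48.24859301934575 286.0936091291525 211.97280207038693 [0.47507598 0.0395464  0.91412206] [-175.15903302    1.09313786  -88.38315119]
wrist 67.06721385937169 277.7939897439662 208.43314226800175 [ 0.19795963 -0.51658596  0.3721184 ] [ 1.64784177e+02  7.71736738e-02 -7.59362996e+01]
```

View pics/scene0.png

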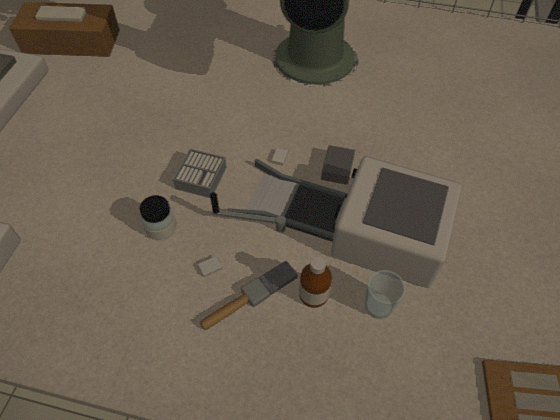

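View pics/top0.png

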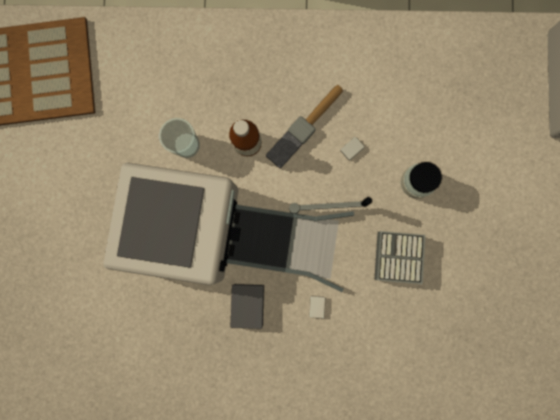

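View pics/wrist0.png

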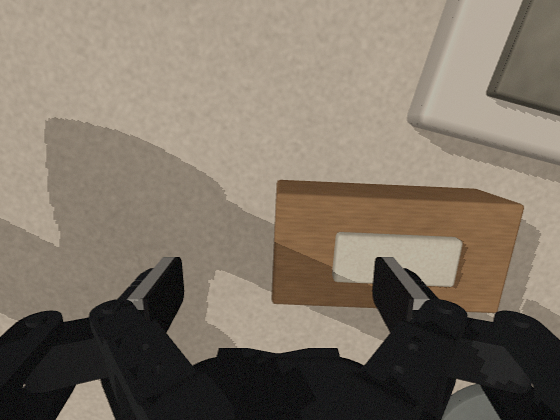

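```bash
cat >> h.py <<'E'
from scipy.spatial.transform import Rotation as Ro
def cam(c):
    f=210/np.tan(np.radians(float(c['fov_y'])/2)); R=Ro.from_euler('xyz',c['attitude'],degrees=True).as_matrix()
    return f,R,np.array(c['eye'])
def ray(c,u,v,z):
    f,R,e=cam(c); d=R@np.array([(u-c['cx'])/f,(v-c['cy'])/f,1]); return e+d*(z-e[2])/d[2]
def cloud(c):
    f,R,e=cam(c); v,u=np.mgrid[0:420,0:560]; Z=c['range_z']
    P=np.stack([(u-c['cx'])/f*Z,(v-c['cy'])/f*Z,Z],-1)@R.T+e; P[Z==0]=np.nan; return P
E
python3 - <<'E'
from h import *
c=np.load('pics/top0.png.npz'); P=cloud(c); img=c['img']
for u,v in [(400,257),(160,220),(265,237),(315,250),(366,201),(450,300),(425,177),(300,210)]: print(u,v,P[v,u].round(4))
z=P[...,2]
m=np.clip(z/0.12*255,0,255); m=np.nan_to_num(m).astype(np.uint8)
a=cv2.resize(cv2.cvtColor(img,cv2.COLOR_RGB2BGR)[150:330,200:480],None,fx=2.8,fy=2.8,interpolation=cv2.INTER_CUBIC)
cv2.imwrite('pics/topz.png',a)
b=cv2.resize(cv2.applyColorMap(m,cv2.COLORMAP_JET)[150:330,200:480],None,fx=2.8,fy=2.8,interpolation=0)
cv2.imwrite('pics/topd.png',b)
E
```

```text
400 257 [ 0.4707 -0.1568  0.0295]
160 220 [0.5228 0.273  0.1143]
265 237 [0.5017 0.0984 0.0084]
315 250 [0.4794 0.0011 0.0034]
366 201 [ 0.5678 -0.0833  0.0877]
450 300 [ 3.914e-01 -2.591e-01  2.000e-04]
425 177 [ 0.6155 -0.1904  0.0745]
300 210 [ 0.5567  0.0321 -0.0012]
```

View pics/topz.png

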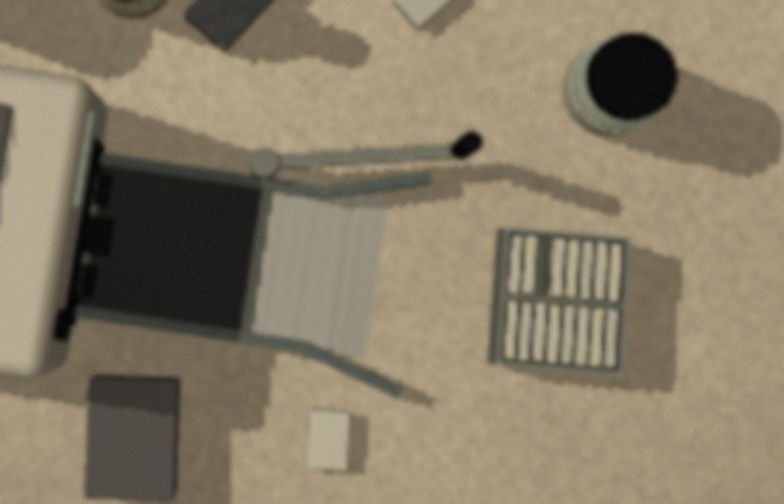

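View pics/topd.png

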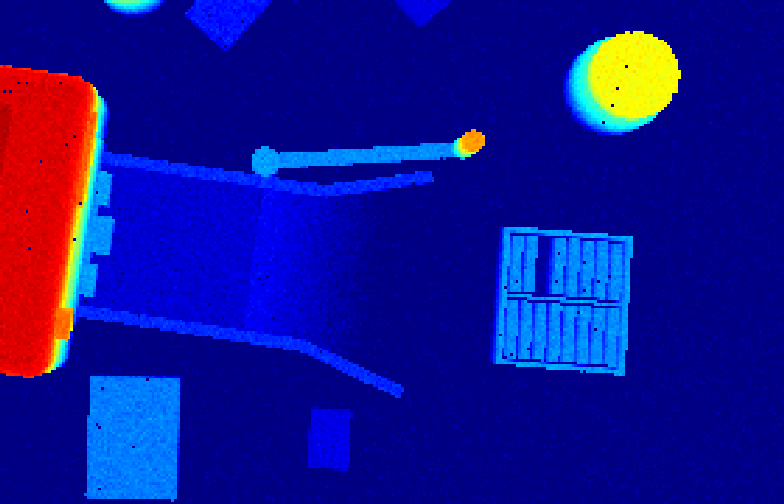

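```bash
python3 - <<'E'
from h import *
c=np.load('pics/top0.png.npz'); P=cloud(c); z=P[...,2]; img=c['img'].astype(int)
v,u=np.mgrid[0:420,0:560]
def zz(x,y): return 200+x/2.8,150+y/2.8
# mag
m=(z>.022)&(z<.045)&(u>370)&(u<430)&(v>225)&(v<290)
p=P[m][:,:2].astype(np.float32); r=cv2.minAreaRect(p); print('mag rect',r,'z',np.percentile(P[m][:,2],[5,50,95]), 'mean',p.mean(0)); print(cv2.boxPoints(r))
# walls (straight parts)
for nm,(x0,x1),f in [('up',(110,300),lambda x:158+(x-106)*32/219),('lo',(85,300),lambda x:313+(x-85)*.15)]:
    pts=[]
    for U in range(int(zz(x0,0)[0])+1,int(zz(x1,0)[0])):
        vv=150+f((U-200)*2.8)/2.8; w=slice(int(vv)-4,int(vv)+6)
        zs=z[w,U]; k=(zs>.014)&(zs<.025) 
        if k.any(): pts.append(P[w,U][k].mean(0))
    pts=np.array(pts); ln=cv2.fitLine(pts[:,:2].astype(np.float32),cv2.DIST_HUBER,0,.01,.01).ravel(); 
    d=ln[:2]*np.sign(ln[1]); print(nm,len(pts),pts[:,2].mean(),'dir',np.degrees(np.arctan2(d[1],d[0])),'pt',ln[2:])
# hinge
m=(z>.02)&(z<.05)&(u>287)&(u<301)&(v>200)&(v<214); print('hinge?',P[m].mean(0),m.sum())
m=(z>.075)&(z<.1)&(u>355)&(u<380)&(v>190)&(v<215); print('post',P[m].mean(0),m.sum(),P[m].min(0),P[m].max(0))
# housing top
m=(z>.1)&(z<.12)&(u<245)&(u>95)&(v>150)&(v<300);r=cv2.minAreaRect(P[m][:,:2].astype(np.float32));print('housing',r)
m=(z>.02)&(z<.05)&(u>220)&(u<250)&(v>195)&(v<275)
print('gate bar'); m=(z>.022)&(z<.04)&(u>300)&(u<362)&(v>195)&(v<212);ln=cv2.fitLine(P[m][:,:2].astype(np.float32),2,0,.01,.01).ravel();print(ln,m.sum())
E
```

```text
mag rect ((0.4715687036514282, -0.15827704966068268), (0.08518615365028381, 0.09204410761594772), 86.8907470703125) z [0.02409655 0.03177717 0.035072  ] mean [ 0.47045594 -0.15924199]
[[ 0.42330414 -0.19831118]
 [ 0.5152127  -0.20330366]
 [ 0.51983327 -0.11824292]
 [ 0.4279247  -0.11325043]]
up 67 0.01957157019265591 dir 82.8187 pt [0.55186826 0.09126019]
lo 76 0.019629359442319517 dir 82.91789 pt [0.4465824  0.09993515]
hinge? [0.55809964 0.04260986 0.03227428] 103
post [ 0.57019586 -0.08760669  0.08588448] 54 [ 0.56384767 -0.09470654  0.07569908] [ 0.57711356 -0.08096086  0.08897135]
housing ((0.5200693607330322, 0.2622312009334564), (0.199301615357399, 0.18967388570308685), 82.84326934814453)
gate bar
[ 0.08690926 -0.99621624  0.5649428  -0.02555668] 342
```

arm_command(deltas=[{"fingers": 0,"spin": -6.88},{"fingers": 0,"spin": -6.88},{"fingers": 0,"spin": -6.88},{"fingers": 0,"spin": -6.88},{"fingers": 0,"spin": -6.88},{"fingers": 0,"spin": -6.88},{"fingers": 0,"spin": -6.88},{"fingers": 0,"spin": -6.88},{"fingers": 0,"spin": -6.88},{"fingers": 0,"spin": -6.88}])

```text
schema error: expected keys fingers, tx, ty, tz, spin
```

```bash
cat >> h.py <<'E'
YAW=82.85;O=np.array([.5013,.1134])
D=np.array([np.cos(np.radians(YAW)),np.sin(np.radians(YAW))]);DY=np.array([-D[1],D[0]])
def dk(p): r=np.array(p)[:2]-O; return np.array([r@D,r@DY])
def wd(x,y): return O+x*D+y*DY
def st(x=None,y=None,z=None):
    s=ctrl.observe(); p=s['position']; a=np.radians(s['tcp_rot'][2]); R=Ro.from_euler('xyz',s['tcp_rot'],degrees=True).as_matrix()
    print('t %.2f dock xy mm'%s['time'],(dk(p)*1e3).round(1),'z %.1f'%(p[2]*1e3),'rot',s['tcp_rot'].round(2),'gap %.1f'%(s['finger_gap']*1e3),'tip',ctrl.tip_extent)
    F=s['contact_force']; print('F dock', round(F[:2]@D,2),round(F[:2]@DY,2),round(F[2],2))
    if x is not None:
        t=np.array([*wd(x,y),z])-p; print('tool cm',(R.T@t*100).round(2))
E
python3 -c "
from h import *
st(-.352,0,.033)"
```

```text
t 0.15 dock xy mm [-687.2  284.2] z 241.7 rot [-1.7993e+02 -1.0000e-02  1.4080e+01] gap 85.5 tip 0.011
F dock -0.04 0.41 -0.46
tool cm [ 38.62 -20.92  20.9 ]
```

arm_command(deltas=[{"fingers": 0,"tx": 0,"ty": 0,"tz": 0,"spin": -6.88},{"fingers": 0,"tx": 0,"ty": 0,"tz": 0,"spin": -6.88},{"fingers": 0,"tx": 0,"ty": 0,"tz": 0,"spin": -6.88},{"fingers": 0,"tx": 0,"ty": 0,"tz": 0,"spin": -6.88},{"fingers": 0,"tx": 0,"ty": 0,"tz": 0,"spin": -6.88},{"fingers": 0,"tx": 0,"ty": 0,"tz": 0,"spin": -6.88},{"fingers": 0,"tx": 0,"ty": 0,"tz": 0,"spin": -6.88},{"fingers": 0,"tx": 0,"ty": 0,"tz": 0,"spin": -6.88},{"fingers": 0,"tx": 0,"ty": 0,"tz": 0,"spin": -6.88},{"fingers": 0,"tx": 0,"ty": 0,"tz": 0,"spin": -6.88}])

```text
time: 0.98
position: [0.1338, -0.5332, 0.2419]
tcp_rot: [-180.0, -0.0, 83.2]
contact_force: [-0.0, 0.2, 0.7]
finger_gap: 0.0426
```

```bash
python3 -c "
from h import *
st(-.352,0,.033)"
```

```text
t 0.98 dock xy mm [-687.3  284.2] z 241.9 rot [-1.7999e+02 -4.0000e-02  8.3220e+01] gap 42.6 tip 0.011
F dock 0.23 0.07 0.68
tool cm [33.33 28.64 20.91]
```

arm_command(deltas=[{"fingers": 0,"tx": 2.5,"ty": 2.5,"tz": 0,"spin": 0},{"fingers": 0,"tx": 2.5,"ty": 2.5,"tz": 0,"spin": 0},{"fingers": 0,"tx": 2.5,"ty": 2.5,"tz": 0,"spin": 0},{"fingers": 0,"tx": 2.5,"ty": 2.5,"tz": 0,"spin": 0},{"fingers": 0,"tx": 2.5,"ty": 2.5,"tz": 0,"spin": 0},{"fingers": 0,"tx": 2.5,"ty": 2.5,"tz": 0,"spin": 0},{"fingers": 0,"tx": 2.5,"ty": 2.5,"tz": 0,"spin": 0},{"fingers": 0,"tx": 2.5,"ty": 2.5,"tz": 0,"spin": 0},{"fingers": 0,"tx": 2.5,"ty": 2.5,"tz": 0,"spin": 0},{"fingers": 0,"tx": 2.5,"ty": 2.5,"tz": 0,"spin": 0}])

```text
time: 1.82
position: [0.4139, -0.315, 0.2421]
tcp_rot: [-180.0, -0.0, 82.9]
contact_force: [0.3, -0.3, 0.4]
finger_gap: 0.0425
```

```bash
python3 -c "
from h import *
st(-.352,0,.08)"
```

```text
t 1.82 dock xy mm [-435.9   33.4] z 242.1 rot [-1.7999e+02 -1.0000e-02  8.2880e+01] gap 42.5 tip 0.011
F dock -0.24 -0.37 0.43
tool cm [ 8.39  3.34 16.21]
```

arm_command(deltas=[{"fingers": 0,"tx": 1.4,"ty": 0.56,"tz": 2.7,"spin": 0},{"fingers": 0,"tx": 1.4,"ty": 0.56,"tz": 2.7,"spin": 0},{"fingers": 0,"tx": 1.4,"ty": 0.56,"tz": 2.7,"spin": 0},{"fingers": 0,"tx": 1.4,"ty": 0.56,"tz": 2.7,"spin": 0},{"fingers": 0,"tx": 1.4,"ty": 0.56,"tz": 2.7,"spin": 0},{"fingers": 0,"tx": 1.4,"ty": 0.56,"tz": 2.7,"spin": 0},{"fingers": 0,"tx": 0,"ty": 0,"tz": 0,"spin": 0},{"fingers": 0,"tx": 0,"ty": 0,"tz": 0,"spin": 0}])

```text
time: 2.48
position: [0.4555, -0.2359, 0.0791]
tcp_rot: [-179.8, -0.1, 83.0]
contact_force: [1.2, 0.5, -0.2]
finger_gap: 0.0429
```

```bash
python3 -c "
from h import *
st(-.352,0,.032)
c=save('wrist','w1.png');P=cloud(c);
for u,v in [(200,300),(360,300),(280,200),(280,150),(280,100)]: print(u,v,P[v,u].round(3),(dk(P[v,u])*1e3).round(1))
"
```

```text
t 2.48 dock xy mm [-352.3    2. ] z 79.1 rot [-1.7978e+02 -9.0000e-02  8.2970e+01] gap 42.9 tip 0.011
F dock 0.62 -1.13 -0.19
tool cm [0.02 0.22 4.7 ]
200 300 [ 0.433 -0.22   0.121] [-339.5   26.7]
360 300 [ 0.483 -0.227  0.12 ] [-339.8  -23.8]
280 200 [ 0.458 -0.221 -0.002] [-336.9    1.1]
280 150 [ 0.462 -0.187  0.002] [-302.8    1.2]
280 100 [ 0.466 -0.156  0.002] [-272.1    1.4]
```

View pics/w1.png

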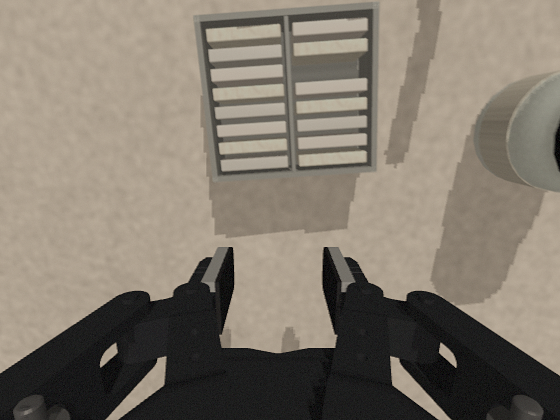

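```bash
python3 -c "
from h import *
c=np.load('pics/w1.png.npz');P=cloud(c);Z=P[...,2]
m=(Z<.1)&(Z>.045); m[:230]=0
q=P[m]; print(len(q), np.percentile(q[:,2],[0,1,5,20,50]))
d=(q[:,:2]-O)@np.c_[D,DY]
print(d.min(0),d.max(0))
k=q[:,2]<.085; print(d[k].min(0),d[k].max(0))
"
```

```text
2550 [0.06840814 0.07034705 0.07343598 0.07926932 0.08796803]
[-0.36365658 -0.03248703] [-0.34012166  0.0375199 ]
[-0.36365658 -0.0321895 ] [-0.34024791  0.03736635]
```

arm_command(deltas=[{"fingers": 0,"tx": 0,"ty": 0.1,"tz": 1.2,"spin": 0},{"fingers": 0,"tx": 0,"ty": 0.1,"tz": 1.2,"spin": 0},{"fingers": 0,"tx": 0,"ty": 0,"tz": 1.2,"spin": 0},{"fingers": 0,"tx": 0,"ty": 0,"tz": 1.0,"spin": 0},{"fingers": 0,"tx": 0,"ty": 0,"tz": 0,"spin": 0}])

```text
time: 2.95
position: [0.4583, -0.2382, 0.034]
tcp_rot: [-180.0, 0.0, 82.8]
contact_force: [0.1, -0.3, -0.8]
finger_gap: 0.0428
```

```bash
python3 -c "
from h import *
st(-.33,0,.032)
c=save('scene','s1.png')
a=cv2.imread('pics/s1.png')[100:280,120:400];cv2.imwrite('pics/s1z.png',cv2.resize(a,None,fx=2.8,fy=2.8,interpolation=cv2.INTER_CUBIC))
"
```

```text
t 2.95 dock xy mm [-354.2   -1.1] z 34.0 rot [-1.7998e+02  1.0000e-02  8.2810e+01] gap 42.8 tip 0.011
F dock -0.28 -0.09 -0.84
tool cm [ 2.42 -0.11  0.2 ]
```

View pics/s1z.png

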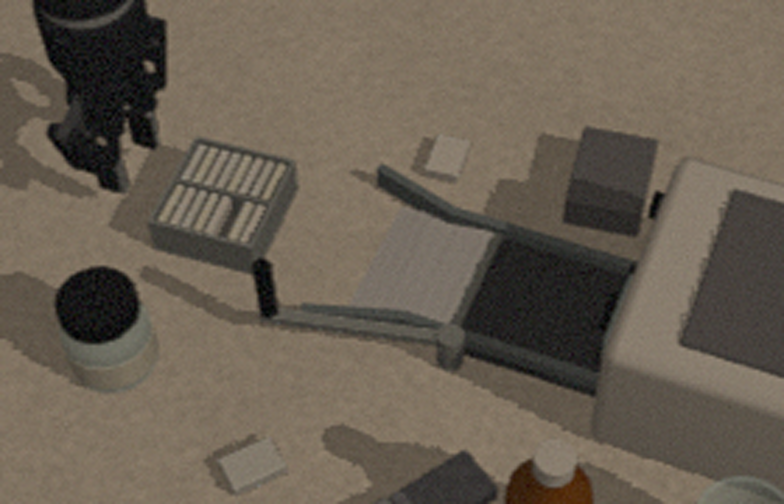

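arm_command(deltas=[{"fingers": 0,"tx": 0.5,"ty": 0,"tz": 0.2,"spin": 0},{"fingers": 0,"tx": 0.5,"ty": 0,"tz": 0.2,"spin": 0},{"fingers": 0,"tx": 0.5,"ty": 0,"tz": 0,"spin": 0},{"fingers": 0,"tx": 0.2,"ty": 0,"tz": 0,"spin": 0},{"fingers": 0,"tx": 0.2,"ty": 0,"tz": 0,"spin": 0},{"fingers": 0,"tx": 0.2,"ty": 0,"tz": 0,"spin": 0},{"fingers": 0,"tx": 0.2,"ty": 0,"tz": 0,"spin": 0},{"fingers": 0,"tx": 0.2,"ty": 0,"tz": 0,"spin": 0},{"fingers": 0,"tx": 0.2,"ty": 0,"tz": 0,"spin": 0},{"fingers": 0,"tx": 0.2,"ty": 0,"tz": 0,"spin": 0}])

```text
time: 3.83
position: [0.4621, -0.209, 0.0303]
tcp_rot: [-180.0, 0.1, 82.9]
contact_force: [-0.8, -1.3, 0.5]
finger_gap: 0.0426
```

arm_command(deltas=[{"fingers": 0,"tx": 0.2,"ty": 0,"tz": 0,"spin": 0},{"fingers": 0,"tx": 0.2,"ty": 0,"tz": 0,"spin": 0},{"fingers": 0,"tx": 0.2,"ty": 0,"tz": 0,"spin": 0},{"fingers": 0,"tx": 0.2,"ty": 0,"tz": 0,"spin": 0},{"fingers": 0,"tx": 0.2,"ty": 0,"tz": 0,"spin": 0}])

```text
time: 4.25
position: [0.4637, -0.1987, 0.0303]
tcp_rot: [180.0, 0.0, 82.9]
contact_force: [-0.6, -2.2, 1.5]
finger_gap: 0.0427
```

```bash
python3 -c "
from h import *
st(-.30,0,.030)
c=save('top','t1.png');P=cloud(c);z=P[...,2]
cv2.imwrite('pics/t1z.png',cv2.resize(cv2.imread('pics/t1.png')[150:330,200:480],None,fx=2.8,fy=2.8,interpolation=cv2.INTER_CUBIC))
"
```

```text
t 4.25 dock xy mm [-314.3   -1.6] z 30.3 rot [1.7997e+02 1.0000e-02 8.2870e+01] gap 42.7 tip 0.011
F dock -2.21 0.3 1.52
tool cm [ 1.43 -0.16  0.03]
```

View pics/t1z.png

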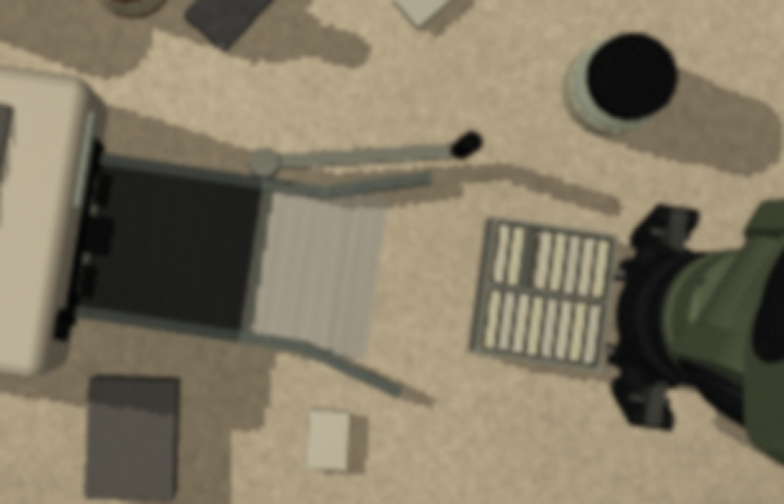

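```bash
cat >> h.py <<'E'
def mag(f,xr,zr=(.022,.05)):
    c=np.load('pics/'+f+'.npz');P=cloud(c); z=P[...,2]; xy=(P[...,:2]-O); X=xy@D;Y=xy@DY
    m=(z>zr[0])&(z<zr[1])&(X>xr[0])&(X<xr[1])&(abs(Y)<.056)
    r=cv2.minAreaRect(np.c_[X[m],Y[m]].astype(np.float32)*1000); print('mag dock',r, 'z pct',np.percentile(z[m],[10,50,90])); print(cv2.boxPoints(r))
E
python3 -c "
from h import *
mag('t1.png',(-.304,-.2))
"
```

```text
mag dock ((-261.4329528808594, -7.342628479003906), (84.9961929321289, 92.02973175048828), 0.13445761799812317) z pct [0.026825   0.03178987 0.03449939]
[[-304.0389     38.57238 ]
 [-303.82297   -53.4571  ]
 [-218.827     -53.257637]
 [-219.04294    38.771843]]
```

arm_command(deltas=[{"fingers": 0,"tx": 0.3,"ty": -0.05,"tz": 0,"spin": 0},{"fingers": 0,"tx": 0.3,"ty": -0.05,"tz": 0,"spin": 0},{"fingers": 0,"tx": 0.3,"ty": -0.05,"tz": 0,"spin": 0},{"fingers": 0,"tx": 0.3,"ty": -0.05,"tz": 0,"spin": 0},{"fingers": 0,"tx": 0.3,"ty": -0.05,"tz": 0,"spin": 0},{"fingers": 0,"tx": 0.3,"ty": -0.05,"tz": 0,"spin": 0},{"fingers": 0,"tx": 0.3,"ty": -0.05,"tz": 0,"spin": 0},{"fingers": 0,"tx": 0.3,"ty": -0.05,"tz": 0,"spin": 0},{"fingers": 0,"tx": 0.3,"ty": -0.05,"tz": 0,"spin": 0},{"fingers": 0,"tx": 0.3,"ty": -0.05,"tz": 0,"spin": 0}])

```text
time: 5.13
position: [0.4622, -0.1681, 0.0303]
tcp_rot: [180.0, 0.0, 82.9]
contact_force: [0.0, -2.2, 1.2]
finger_gap: 0.0428
```

```bash
python3 -c "
from h import *
st(-.30,0,.030)
c=save('top','t2.png')
mag('t2.png',(-.275,-.15))
"
```

```text
t 5.13 dock xy mm [-284.2    3.7] z 30.3 rot [1.7999e+02 1.0000e-02 8.2880e+01] gap 42.8 tip 0.011
F dock -2.21 -0.29 1.22
tool cm [-1.58  0.37  0.03]
mag dock ((-231.4916534423828, -2.0774917602539062), (84.91078186035156, 91.8675765991211), 0.12833009660243988) z pct [0.0263247  0.03190061 0.03452254]
[[-274.0498     43.761093]
 [-273.84406   -48.106255]
 [-188.9335    -47.916077]
 [-189.13925    43.95127 ]]
```

arm_command(deltas=[{"fingers": 0,"tx": 0.3,"ty": -0.05,"tz": 0,"spin": 0},{"fingers": 0,"tx": 0.3,"ty": -0.05,"tz": 0,"spin": 0},{"fingers": 0,"tx": 0.3,"ty": -0.05,"tz": 0,"spin": 0},{"fingers": 0,"tx": 0.3,"ty": -0.05,"tz": 0,"spin": 0},{"fingers": 0,"tx": 0.3,"ty": 0,"tz": 0,"spin": 0},{"fingers": 0,"tx": 0.3,"ty": 0,"tz": 0,"spin": 0},{"fingers": 0,"tx": 0.3,"ty": 0,"tz": 0,"spin": 0},{"fingers": 0,"tx": 0.3,"ty": 0,"tz": 0,"spin": 0},{"fingers": 0,"tx": 0.3,"ty": 0,"tz": 0,"spin": 0},{"fingers": 0,"tx": 0.3,"ty": 0,"tz": 0,"spin": 0}])

```text
time: 6.02
position: [0.4639, -0.138, 0.0303]
tcp_rot: [-180.0, 0.0, 82.9]
contact_force: [-0.2, -3.6, 0.4]
finger_gap: 0.0432
```

```bash
python3 -c "
from h import *
st(-.30,0,.030)
c=save('top','t3.png')
mag('t3.png',(-.245,-.12))
"
```

```text
t 6.02 dock xy mm [-254.1    5.8] z 30.3 rot [-179.99    0.     82.89] gap 43.2 tip 0.011
F dock -3.56 -0.22 0.42
tool cm [-4.59  0.57  0.03]
mag dock ((-201.33570861816406, -0.1214599609375), (91.97368621826172, 85.23493194580078), 89.99028015136719) z pct [0.02741575 0.03195316 0.03451659]
[[-243.96097   -46.101074]
 [-158.72604   -46.115532]
 [-158.71045    45.858154]
 [-243.94537    45.872612]]
```

arm_command(deltas=[{"fingers": 0,"tx": 0.25,"ty": 0,"tz": 0,"spin": 0},{"fingers": 0,"tx": 0.25,"ty": 0,"tz": 0,"spin": 0},{"fingers": 0,"tx": 0.25,"ty": 0,"tz": 0,"spin": 0},{"fingers": 0,"tx": 0.25,"ty": 0,"tz": 0,"spin": 0},{"fingers": 0,"tx": 0.25,"ty": 0,"tz": 0,"spin": 0},{"fingers": 0,"tx": 0.25,"ty": 0,"tz": 0,"spin": 0}])

```text
time: 6.57
position: [0.4658, -0.1233, 0.0302]
tcp_rot: [-180.0, 0.0, 82.9]
contact_force: [-0.2, -2.4, -0.0]
finger_gap: 0.0424
```

arm_command(deltas=[{"fingers": 0,"tx": 0.25,"ty": 0,"tz": 0,"spin": 0},{"fingers": 0,"tx": 0.25,"ty": 0,"tz": 0,"spin": 0},{"fingers": 0,"tx": 0.25,"ty": 0,"tz": 0,"spin": 0},{"fingers": 0,"tx": 0.25,"ty": 0,"tz": 0,"spin": 0},{"fingers": 0,"tx": 0.25,"ty": 0,"tz": 0,"spin": 0},{"fingers": 0,"tx": 0.25,"ty": 0,"tz": 0,"spin": 0}])

```text
time: 7.07
position: [0.4676, -0.1082, 0.0302]
tcp_rot: [-180.0, -0.0, 82.9]
contact_force: [1.2, -2.5, -0.3]
finger_gap: 0.0427
```

arm_command(deltas=[{"fingers": 0,"tx": 0.25,"ty": 0,"tz": 0,"spin": 0},{"fingers": 0,"tx": 0.25,"ty": 0,"tz": 0,"spin": 0},{"fingers": 0,"tx": 0.25,"ty": 0,"tz": 0,"spin": 0},{"fingers": 0,"tx": 0.25,"ty": 0,"tz": 0,"spin": 0},{"fingers": 0,"tx": 0.25,"ty": 0,"tz": 0,"spin": 0},{"fingers": 0,"tx": 0.25,"ty": 0,"tz": 0,"spin": 0}])

```text
time: 7.57
position: [0.4695, -0.0934, 0.0302]
tcp_rot: [-180.0, -0.0, 82.9]
contact_force: [0.2, -1.6, -0.0]
finger_gap: 0.0425
```

```bash
python3 -c "
from h import *
st(-.30,0,.030)
c=save('top','t4.png')
mag('t4.png',(-.198,-.07),(.03,.06))
c=save('scene','s4.png')
a=cv2.imread('pics/s4.png')[100:280,120:400];cv2.imwrite('pics/s4z.png',cv2.resize(a,None,fx=2.8,fy=2.8,interpolation=cv2.INTER_CUBIC))
"
```

```text
t 7.57 dock xy mm [-209.1    5.9] z 30.2 rot [-1.7999e+02 -1.0000e-02  8.2880e+01] gap 42.5 tip 0.011
F dock -1.6 -0.4 -0.05
tool cm [-9.09  0.58  0.02]
mag dock ((-155.72879028320312, 0.08020782470703125), (84.46231079101562, 92.17791748046875), 0.028268741443753242) z pct [0.03207143 0.03537136 0.03905383]
[[-197.98268    46.148327]
 [-197.93721   -46.029583]
 [-113.4749    -45.98791 ]
 [-113.52037    46.19    ]]
```

View pics/s4z.png

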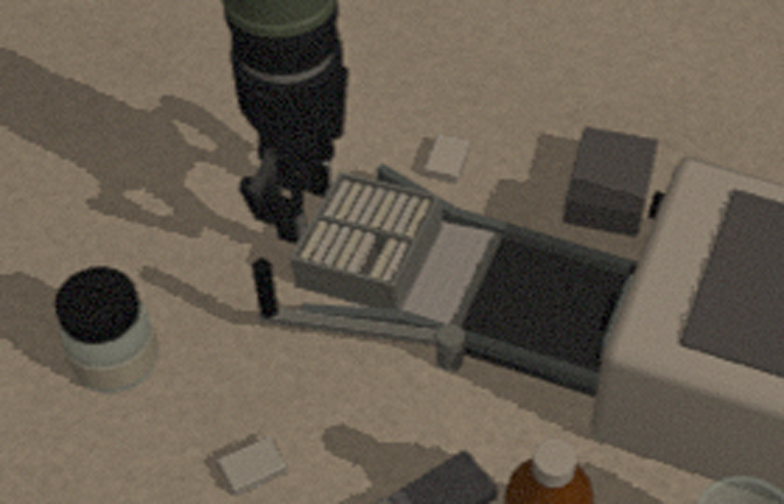

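arm_command(deltas=[{"fingers": 0,"tx": 0.25,"ty": 0,"tz": 0,"spin": 0},{"fingers": 0,"tx": 0.25,"ty": 0,"tz": 0,"spin": 0},{"fingers": 0,"tx": 0.25,"ty": 0,"tz": 0,"spin": 0},{"fingers": 0,"tx": 0.25,"ty": 0,"tz": 0,"spin": 0},{"fingers": 0,"tx": 0.25,"ty": 0,"tz": 0,"spin": 0},{"fingers": 0,"tx": 0.25,"ty": 0,"tz": 0,"spin": 0},{"fingers": 0,"tx": 0.25,"ty": 0,"tz": 0,"spin": 0},{"fingers": 0,"tx": 0.25,"ty": 0,"tz": 0,"spin": 0}])

```text
time: 8.33
position: [0.472, -0.0735, 0.0302]
tcp_rot: [-180.0, -0.0, 82.9]
contact_force: [-0.5, -1.1, -1.7]
finger_gap: 0.0426
```

arm_command(deltas=[{"fingers": 0,"tx": 0.25,"ty": 0,"tz": 0,"spin": 0},{"fingers": 0,"tx": 0.25,"ty": 0,"tz": 0,"spin": 0},{"fingers": 0,"tx": 0.25,"ty": 0,"tz": 0,"spin": 0},{"fingers": 0,"tx": 0.25,"ty": 0,"tz": 0,"spin": 0},{"fingers": 0,"tx": 0.25,"ty": 0,"tz": 0,"spin": 0},{"fingers": 0,"tx": 0.25,"ty": 0,"tz": 0,"spin": 0}])

```text
time: 8.83
position: [0.4738, -0.0587, 0.0303]
tcp_rot: [-180.0, 0.0, 82.9]
contact_force: [0.3, -1.6, -2.2]
finger_gap: 0.0427
```

arm_command(deltas=[{"fingers": 0,"tx": 0.25,"ty": 0,"tz": 0,"spin": 0},{"fingers": 0,"tx": 0.25,"ty": 0,"tz": 0,"spin": 0},{"fingers": 0,"tx": 0.25,"ty": 0,"tz": 0,"spin": 0},{"fingers": 0,"tx": 0.25,"ty": 0,"tz": 0,"spin": 0},{"fingers": 0,"tx": 0.25,"ty": 0,"tz": 0,"spin": 0},{"fingers": 0,"tx": 0.25,"ty": 0,"tz": 0,"spin": 0}])

```text
time: 9.33
position: [0.4765, -0.0452, 0.031]
tcp_rot: [179.9, 0.2, 82.8]
contact_force: [-2.0, -6.3, 4.9]
finger_gap: 0.043
```

arm_command(deltas=[{"fingers": 0,"tx": 0.25,"ty": 0,"tz": 0,"spin": 0},{"fingers": 0,"tx": 0.25,"ty": 0,"tz": 0,"spin": 0},{"fingers": 0,"tx": 0.25,"ty": 0,"tz": 0,"spin": 0},{"fingers": 0,"tx": 0.25,"ty": 0,"tz": 0,"spin": 0},{"fingers": 0,"tx": 0.25,"ty": 0,"tz": 0,"spin": 0},{"fingers": 0,"tx": 0.25,"ty": 0,"tz": 0,"spin": 0}])

```text
time: 9.83
position: [0.4787, -0.0304, 0.0311]
tcp_rot: [179.9, 0.2, 82.8]
contact_force: [-0.3, -5.5, 4.1]
finger_gap: 0.0428
```

```bash
python3 -c "
from h import *
st(-.30,0,.030)
c=save('top','t5.png')
mag('t5.png',(-.130,-.01),(.03,.07))
"
```

```text
t 9.83 dock xy mm [-145.5    4.5] z 31.1 rot [179.86   0.18  82.83] gap 42.8 tip 0.011
F dock -5.51 -0.4 4.11
tool cm [-15.45   0.45   0.16]
mag dock ((-75.73794555664062, -1.0152626037597656), (54.776145935058594, 92.11206817626953), 0.04615417495369911) z pct [0.03518027 0.04457275 0.04985154]
[[-103.16312    45.018696]
 [-103.08891   -47.09334 ]
 [ -48.312775  -47.04922 ]
 [ -48.38698    45.062817]]
```

arm_command(deltas=[{"fingers": 0,"tx": 0.25,"ty": 0,"tz": -0.05,"spin": 0},{"fingers": 0,"tx": 0.25,"ty": 0,"tz": -0.05,"spin": 0},{"fingers": 0,"tx": 0.25,"ty": 0,"tz": -0.05,"spin": 0},{"fingers": 0,"tx": 0.25,"ty": 0,"tz": -0.05,"spin": 0},{"fingers": 0,"tx": 0.25,"ty": 0,"tz": -0.05,"spin": 0},{"fingers": 0,"tx": 0.25,"ty": 0,"tz": -0.05,"spin": 0}])

```text
time: 10.38
position: [0.4801, -0.0149, 0.0338]
tcp_rot: [179.9, 0.1, 82.8]
contact_force: [-1.5, -5.2, 3.2]
finger_gap: 0.0424
```

```bash
python3 -c "
from h import *
st(-.30,0,.030)
c=save('scene','s6.png')
a=cv2.imread('pics/s6.png')[100:280,200:480];cv2.imwrite('pics/s6z.png',cv2.resize(a,None,fx=2.8,fy=2.8,interpolation=cv2.INTER_CUBIC))
"
```

```text
t 10.38 dock xy mm [-129.9    5.1] z 33.8 rot [1.7992e+02 9.0000e-02 8.2850e+01] gap 42.4 tip 0.011
F dock -5.31 0.83 3.17
tool cm [-17.01   0.51   0.41]
```

View pics/s6z.png

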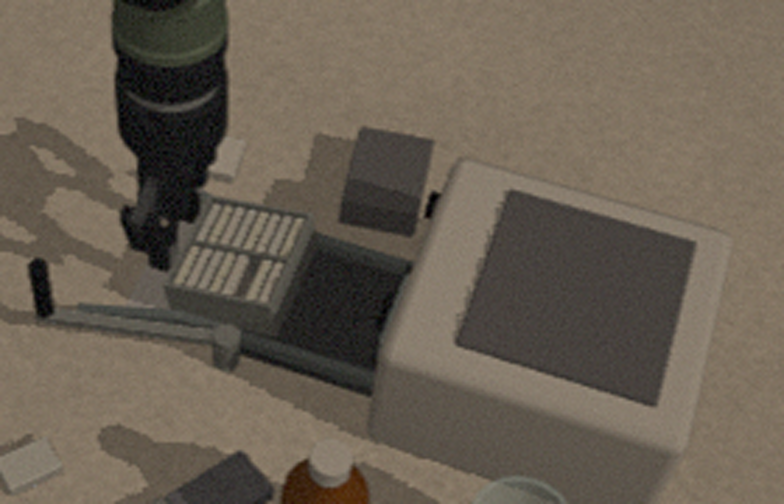

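arm_command(deltas=[{"fingers": 0,"tx": 0.2,"ty": 0,"tz": -0.05,"spin": 0},{"fingers": 0,"tx": 0.2,"ty": 0,"tz": -0.05,"spin": 0},{"fingers": 0,"tx": 0.2,"ty": 0,"tz": -0.05,"spin": 0},{"fingers": 0,"tx": 0.2,"ty": 0,"tz": -0.05,"spin": 0},{"fingers": 0,"tx": 0.2,"ty": 0,"tz": -0.05,"spin": 0}])

```text
time: 10.85
position: [0.481, -0.0039, 0.036]
tcp_rot: [180.0, -0.1, 82.9]
contact_force: [-0.2, -0.2, 0.7]
finger_gap: 0.0425
```

arm_command(deltas=[{"fingers": 0,"tx": 0.2,"ty": 0,"tz": -0.03,"spin": 0},{"fingers": 0,"tx": 0.2,"ty": 0,"tz": -0.03,"spin": 0},{"fingers": 0,"tx": 0.2,"ty": 0,"tz": -0.03,"spin": 0},{"fingers": 0,"tx": 0.2,"ty": 0,"tz": -0.03,"spin": 0},{"fingers": 0,"tx": 0.2,"ty": 0,"tz": -0.03,"spin": 0}])

```text
time: 11.27
position: [0.4816, 0.0058, 0.0371]
tcp_rot: [-180.0, 0.0, 82.9]
contact_force: [-0.6, -1.1, -1.4]
finger_gap: 0.0428
```

arm_command(deltas=[{"fingers": 0,"tx": 0.2,"ty": 0,"tz": 0,"spin": 0},{"fingers": 0,"tx": 0.2,"ty": 0,"tz": 0,"spin": 0},{"fingers": 0,"tx": 0.2,"ty": 0,"tz": 0,"spin": 0},{"fingers": 0,"tx": 0.2,"ty": 0,"tz": 0,"spin": 0},{"fingers": 0,"tx": 0.2,"ty": 0,"tz": 0,"spin": 0}])

```text
time: 11.68
position: [0.4832, 0.0157, 0.0373]
tcp_rot: [-180.0, 0.0, 82.9]
contact_force: [-0.1, -0.6, -0.7]
finger_gap: 0.0424
```

```bash
python3 -c "
from h import *
st(-.30,0,.030)
c=save('scene','s7.png')
a=cv2.imread('pics/s7.png')[100:280,200:480];cv2.imwrite('pics/s7z.png',cv2.resize(a,None,fx=2.8,fy=2.8,interpolation=cv2.INTER_CUBIC))
"
```

```text
t 11.68 dock xy mm [-99.2   5.8] z 37.3 rot [-180.      0.     82.88] gap 42.4 tip 0.011
F dock -0.63 -0.02 -0.65
tool cm [-20.08   0.57   0.73]
```

View pics/s7z.png

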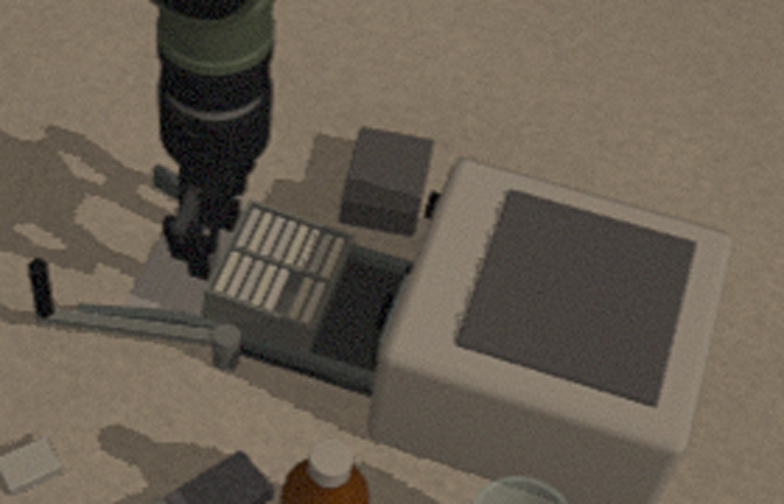

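arm_command(deltas=[{"fingers": 0,"tx": 0.15,"ty": 0,"tz": 0,"spin": 0},{"fingers": 0,"tx": 0.15,"ty": 0,"tz": 0,"spin": 0},{"fingers": 0,"tx": 0.15,"ty": 0,"tz": 0,"spin": 0},{"fingers": 0,"tx": 0.15,"ty": 0,"tz": 0,"spin": 0},{"fingers": 0,"tx": 0.15,"ty": 0,"tz": 0,"spin": 0},{"fingers": 0,"tx": 0.15,"ty": 0,"tz": 0,"spin": 0}])

```text
time: 12.23
position: [0.4843, 0.0245, 0.0373]
tcp_rot: [-180.0, 0.0, 82.9]
contact_force: [0.0, -0.6, -0.8]
finger_gap: 0.0425
```

arm_command(deltas=[{"fingers": 0,"tx": 0.15,"ty": 0,"tz": 0,"spin": 0},{"fingers": 0,"tx": 0.15,"ty": 0,"tz": 0,"spin": 0},{"fingers": 0,"tx": 0.15,"ty": 0,"tz": 0,"spin": 0},{"fingers": 0,"tx": 0.15,"ty": 0,"tz": 0,"spin": 0},{"fingers": 0,"tx": 0.15,"ty": 0,"tz": 0,"spin": 0}])

```text
time: 12.65
position: [0.4852, 0.032, 0.0373]
tcp_rot: [-180.0, 0.0, 82.9]
contact_force: [-0.3, -2.1, -0.6]
finger_gap: 0.0429
```

```bash
python3 -c "
from h import *
st(-.07,0,.030)
c=save('wrist','w8.png')
"
```

```text
t 12.65 dock xy mm [-82.8   5.9] z 37.3 rot [-180.      0.     82.88] gap 42.9 tip 0.011
F dock -2.16 0.01 -0.57
tool cm [1.28 0.59 0.73]
```

View pics/w8.png

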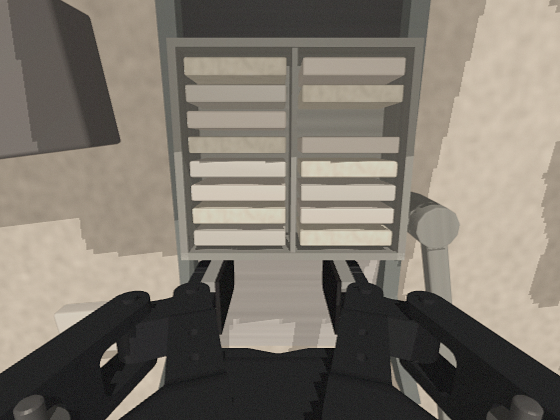

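arm_command(deltas=[{"fingers": 0,"tx": 0.1,"ty": 0,"tz": 0,"spin": 0},{"fingers": 0,"tx": 0.1,"ty": 0,"tz": 0,"spin": 0},{"fingers": 0,"tx": 0.1,"ty": 0,"tz": 0,"spin": 0},{"fingers": 0,"tx": 0.1,"ty": 0,"tz": 0,"spin": 0},{"fingers": 0,"tx": 0.1,"ty": 0,"tz": 0,"spin": 0}])

```text
time: 13.12
position: [0.4858, 0.0369, 0.0373]
tcp_rot: [180.0, -0.0, 82.9]
contact_force: [0.3, -0.9, 0.1]
finger_gap: 0.0426
```

arm_command(deltas=[{"fingers": 0,"tx": 0.1,"ty": 0,"tz": 0,"spin": 0},{"fingers": 0,"tx": 0.1,"ty": 0,"tz": 0,"spin": 0},{"fingers": 0,"tx": 0.1,"ty": 0,"tz": 0,"spin": 0}])

```text
time: 13.37
position: [0.4862, 0.0399, 0.0373]
tcp_rot: [180.0, -0.0, 82.9]
contact_force: [-0.9, -2.2, -1.2]
finger_gap: 0.043
```

arm_command(deltas=[{"fingers": 0,"tx": 0.1,"ty": 0,"tz": 0,"spin": 0},{"fingers": 0,"tx": 0.1,"ty": 0,"tz": 0,"spin": 0},{"fingers": 0,"tx": 0.1,"ty": 0,"tz": 0,"spin": 0}])

```text
time: 13.62
position: [0.4866, 0.0428, 0.0373]
tcp_rot: [180.0, 0.0, 82.9]
contact_force: [-0.7, -1.1, -0.7]
finger_gap: 0.0428
```

```bash
python3 -c "
from h import *
st(-.07,0,.030)
c=save('top','t9.png')
mag('t9.png',(-.06,.04),(.03,.07))
"
```

```text
t 13.62 dock xy mm [-71.8   5.8] z 37.3 rot [180.     0.    82.88] gap 42.8 tip 0.011
F dock -1.19 0.51 -0.71
tool cm [0.18 0.58 0.73]
mag dock ((39.58522033691406, 40.05535125732422), (1.8741456270217896, 0.0), 106.20313262939453) z pct [0.0322521  0.03292043 0.03358875]
[[39.846706 39.155502]
 [39.846706 39.155502]
 [39.323734 40.9552  ]
 [39.323734 40.9552  ]]
```

arm_command(deltas=[{"fingers": 0,"tx": 0.1,"ty": 0,"tz": 0,"spin": 0},{"fingers": 0,"tx": 0.1,"ty": 0,"tz": 0,"spin": 0},{"fingers": 0,"tx": 0.1,"ty": 0,"tz": 0,"spin": 0}])

```text
time: 13.92
position: [0.4869, 0.0458, 0.0373]
tcp_rot: [-180.0, 0.0, 82.9]
contact_force: [-0.5, -1.5, -0.9]
finger_gap: 0.0429
```

arm_command(deltas=[{"fingers": 0,"tx": 0.1,"ty": 0,"tz": 0,"spin": 0},{"fingers": 0,"tx": 0.1,"ty": 0,"tz": 0,"spin": 0}])

```text
time: 14.08
position: [0.4872, 0.0478, 0.0373]
tcp_rot: [180.0, 0.0, 82.9]
contact_force: [0.4, -2.2, -0.0]
finger_gap: 0.0426
```

arm_command(deltas=[{"fingers": 0,"tx": 0.1,"ty": 0,"tz": 0,"spin": 0},{"fingers": 0,"tx": 0.1,"ty": 0,"tz": 0,"spin": 0}])

```text
time: 14.25
position: [0.4874, 0.0498, 0.0373]
tcp_rot: [-180.0, 0.0, 82.9]
contact_force: [-0.4, -2.2, 0.6]
finger_gap: 0.0426
```

```bash
python3 -c "
from h import *
st(-.07,0,.030)
c=save('wrist','w10.png')
P=cloud(c)
z=P[...,2]; X=(P[...,:2]-O)@D; Y=(P[...,:2]-O)@DY
m=(z>.030)&(z<.06)&(X>-.057)&(X<.04)&(abs(Y)<.052)
r=cv2.minAreaRect(np.c_[X[m],Y[m]].astype(np.float32)*1000);print(r,np.percentile(z[m],[5,50,95]));print(np.percentile(X[m],[0,1,99,100]))
"
```

```text
t 14.25 dock xy mm [-64.8   5.9] z 37.3 rot [-180.      0.     82.88] gap 42.6 tip 0.011
F dock -2.2 0.1 0.56
tool cm [-0.52  0.58  0.73]
((-8.499916076660156, 0.14504241943359375), (93.28929901123047, 96.99518585205078), 89.99720764160156) [0.03203762 0.04083247 0.04343058]
[-0.05699874 -0.05362178  0.03938869  0.03999966]
```

View pics/w10.png

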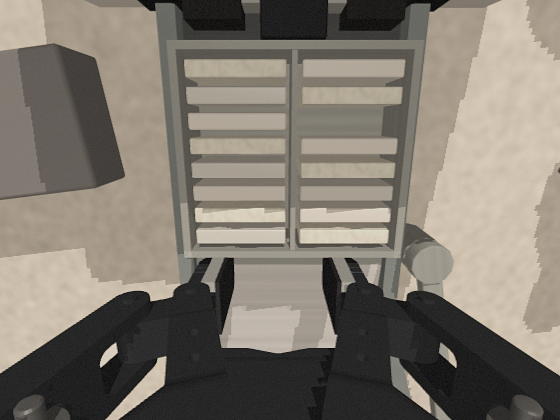

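arm_command(deltas=[{"fingers": 0,"tx": 0.05,"ty": 0,"tz": 0,"spin": 0},{"fingers": 0,"tx": 0.05,"ty": 0,"tz": 0,"spin": 0},{"fingers": 0,"tx": 0.05,"ty": 0,"tz": 0,"spin": 0},{"fingers": 0,"tx": 0.05,"ty": 0,"tz": 0,"spin": 0}])

```text
time: 14.63
position: [0.4877, 0.0517, 0.0373]
tcp_rot: [180.0, 0.0, 82.9]
contact_force: [0.1, -1.6, 0.2]
finger_gap: 0.043
```

arm_command(deltas=[{"fingers": 0,"tx": 0.05,"ty": 0,"tz": 0,"spin": 0},{"fingers": 0,"tx": 0.05,"ty": 0,"tz": 0,"spin": 0},{"fingers": 0,"tx": 0.05,"ty": 0,"tz": 0,"spin": 0},{"fingers": 0,"tx": 0.05,"ty": 0,"tz": 0,"spin": 0}])

```text
time: 14.97
position: [0.4878, 0.0527, 0.0373]
tcp_rot: [180.0, 0.2, 82.9]
contact_force: [-0.7, -6.4, 1.1]
finger_gap: 0.0429
```

arm_command(deltas=[{"fingers": 0,"tx": 0.05,"ty": 0,"tz": 0,"spin": 0},{"fingers": 0,"tx": 0.05,"ty": 0,"tz": 0,"spin": 0},{"fingers": 0,"tx": 0.05,"ty": 0,"tz": 0,"spin": 0},{"fingers": 0,"tx": 0.05,"ty": 0,"tz": 0,"spin": 0}])

```text
time: 15.3
position: [0.4878, 0.0533, 0.0373]
tcp_rot: [-180.0, 0.3, 82.8]
contact_force: [-1.2, -10.2, 0.7]
finger_gap: 0.0426
```

arm_command(deltas=[{"fingers": 0,"tx": 0.05,"ty": 0,"tz": 0,"spin": 0},{"fingers": 0,"tx": 0.05,"ty": 0,"tz": 0,"spin": 0},{"fingers": 0,"tx": 0.05,"ty": 0,"tz": 0,"spin": 0},{"fingers": 0,"tx": 0.05,"ty": 0,"tz": 0,"spin": 0}])

```text
time: 15.63
position: [0.488, 0.0553, 0.0373]
tcp_rot: [-180.0, 0.3, 82.8]
contact_force: [-1.9, -10.3, 1.8]
finger_gap: 0.0426
```

arm_command(deltas=[{"fingers": 0,"tx": 0.05,"ty": 0,"tz": 0,"spin": 0},{"fingers": 0,"tx": 0.05,"ty": 0,"tz": 0,"spin": 0}])

```text
time: 15.8
position: [0.4881, 0.0562, 0.0373]
tcp_rot: [-180.0, 0.3, 82.8]
contact_force: [-1.8, -10.8, 2.3]
finger_gap: 0.0429
```

arm_command(deltas=[{"fingers": 0,"tx": 0.05,"ty": 0,"tz": 0,"spin": 0},{"fingers": 0,"tx": 0.05,"ty": 0,"tz": 0,"spin": 0}])

```text
time: 15.97
position: [0.4882, 0.0573, 0.0373]
tcp_rot: [-180.0, 0.3, 82.8]
contact_force: [-2.3, -10.7, 2.7]
finger_gap: 0.0428
```

arm_command(deltas=[{"fingers": 0,"tx": 0.05,"ty": 0,"tz": 0,"spin": 0},{"fingers": 0,"tx": 0.05,"ty": 0,"tz": 0,"spin": 0}])

```text
time: 16.13
position: [0.4884, 0.0582, 0.0373]
tcp_rot: [-180.0, 0.3, 82.8]
contact_force: [-1.3, -9.7, 0.9]
finger_gap: 0.0424
```

arm_command(deltas=[{"fingers": 0,"tx": 0.05,"ty": 0,"tz": 0,"spin": 0},{"fingers": 0,"tx": 0.05,"ty": 0,"tz": 0,"spin": 0}])

```text
time: 16.3
position: [0.4885, 0.0592, 0.0373]
tcp_rot: [-180.0, 0.3, 82.8]
contact_force: [-2.7, -10.8, 2.5]
finger_gap: 0.0426
```

```bash
python3 -c "
from h import *
st(-.07,0,.030)"
```

```text
t 16.30 dock xy mm [-55.4   6. ] z 37.3 rot [-179.99    0.34   82.8 ] gap 42.6 tip 0.011
F dock -11.03 1.29 2.49
tool cm [-1.46  0.6   0.74]
```

arm_command(deltas=[{"fingers": 0,"tx": 0.05,"ty": 0,"tz": 0,"spin": 0}])

```text
time: 16.38
position: [0.4885, 0.0594, 0.0374]
tcp_rot: [-180.0, 0.4, 82.8]
contact_force: [-2.7, -11.3, 2.7]
finger_gap: 0.043
```

arm_command(deltas=[{"fingers": 0,"tx": 0.05,"ty": 0,"tz": 0,"spin": 0}])

```text
time: 16.47
position: [0.4885, 0.0596, 0.0374]
tcp_rot: [-180.0, 0.4, 82.8]
contact_force: [-1.9, -12.3, 2.4]
finger_gap: 0.0425
```

arm_command(deltas=[{"fingers": 0,"tx": 0.05,"ty": 0,"tz": 0,"spin": 0}])

```text
time: 16.55
position: [0.4886, 0.0598, 0.0374]
tcp_rot: [-180.0, 0.5, 82.8]
contact_force: [-2.8, -13.3, 3.1]
finger_gap: 0.0428
```

arm_command(deltas=[{"fingers": 0,"tx": 0.05,"ty": 0,"tz": 0,"spin": 0}])

```text
time: 16.63
position: [0.4885, 0.06, 0.0374]
tcp_rot: [-180.0, 0.5, 82.8]
contact_force: [-2.5, -15.1, 2.9]
finger_gap: 0.0426
```

arm_command(deltas=[{"fingers": 0,"tx": 0.05,"ty": 0,"tz": 0,"spin": 0}])

```text
time: 16.72
position: [0.4886, 0.0601, 0.0374]
tcp_rot: [-180.0, 0.6, 82.8]
contact_force: [-2.7, -15.0, 2.3]
finger_gap: 0.0429
```

```bash
python3 -c "
from h import *
st(-.07,0,.030)"
```

```text
t 16.72 dock xy mm [-54.5   6. ] z 37.4 rot [-179.99    0.57   82.75] gap 42.9 tip 0.011
F dock -15.22 0.81 2.32
tool cm [-1.54  0.6   0.75]
```

arm_command(deltas=[{"fingers": 0,"tx": 0.05,"ty": 0,"tz": 0,"spin": 0},{"fingers": 0,"tx": 0,"ty": 0,"tz": 0,"spin": 0}])

```text
time: 16.88
position: [0.4886, 0.0603, 0.0374]
tcp_rot: [-180.0, 0.6, 82.7]
contact_force: [-3.0, -16.5, 4.5]
finger_gap: 0.0431
```

arm_command(deltas=[{"fingers": 0,"tx": 0,"ty": 0,"tz": 0,"spin": 0},{"fingers": 0,"tx": 0,"ty": 0,"tz": 0,"spin": 0},{"fingers": 0,"tx": 0,"ty": 0,"tz": 0,"spin": 0}])

```text
time: 17.13
position: [0.4886, 0.0603, 0.0374]
tcp_rot: [-180.0, 0.6, 82.7]
contact_force: [-2.9, -16.1, 3.5]
finger_gap: 0.0429
```

```bash
python3 -c "
from h import *
st(-.07,0,.030)
save('wrist','w11.png')"
```

```text
t 17.13 dock xy mm [-54.3   6. ] z 37.4 rot [-179.99    0.6    82.74] gap 42.9 tip 0.011
F dock -16.34 0.91 3.54
tool cm [-1.56  0.6   0.76]
```

View pics/w11.png

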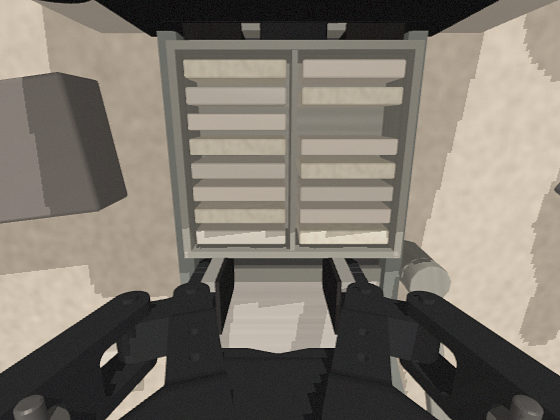

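arm_command(deltas=[{"fingers": 0,"tx": -0.4,"ty": 0,"tz": 0,"spin": 0},{"fingers": 0,"tx": -1.0,"ty": 0,"tz": 0,"spin": 0},{"fingers": 0,"tx": -1.5,"ty": 0,"tz": 0,"spin": 0},{"fingers": 0,"tx": -1.5,"ty": 0,"tz": -1.0,"spin": 0},{"fingers": 0,"tx": 0,"ty": 0,"tz": -3.0,"spin": 0},{"fingers": 0,"tx": 0,"ty": 0,"tz": -3.5,"spin": -7.1},{"fingers": 0,"tx": 0,"ty": 0,"tz": -3.5,"spin": -7.1},{"fingers": 0,"tx": 0,"ty": 0,"tz": -3.5,"spin": -7.1},{"fingers": 0,"tx": 0,"ty": 0,"tz": 0,"spin": -7.1},{"fingers": 0,"tx": 0,"ty": 0,"tz": 0,"spin": -7.1}])

```text
time: 18.02
position: [0.4859, 0.0211, 0.185]
tcp_rot: [179.7, 0.1, 118.8]
contact_force: [-0.5, -0.2, 0.2]
finger_gap: 0.0428
```

arm_command(deltas=[{"fingers": 0,"tx": 0,"ty": 0,"tz": 0,"spin": -7.1},{"fingers": 0,"tx": 0,"ty": 0,"tz": 0,"spin": -7.1},{"fingers": 0,"tx": 0,"ty": 0,"tz": 0,"spin": -7.1},{"fingers": 0,"tx": 0,"ty": 0,"tz": 0,"spin": -7.1},{"fingers": 0,"tx": 0,"ty": 0,"tz": 0,"spin": -7.1},{"fingers": 0,"tx": 0,"ty": 0,"tz": 0,"spin": -7.1},{"fingers": 0,"tx": 0,"ty": 0,"tz": 0,"spin": -7.1},{"fingers": 0,"tx": 0,"ty": 0,"tz": 0,"spin": -7.1},{"fingers": 0,"tx": 0,"ty": 0,"tz": 0,"spin": -7.1},{"fingers": 0,"tx": 0,"ty": 0,"tz": 0,"spin": -7.1}])

```text
time: 18.85
position: [0.4838, 0.0213, 0.1823]
tcp_rot: [179.9, 0.0, -170.2]
contact_force: [0.4, 0.5, -0.1]
finger_gap: 0.0426
```

arm_command(deltas=[{"fingers": 0,"tx": 0,"ty": 0,"tz": 0,"spin": -7.1},{"fingers": 0,"tx": 0,"ty": 0,"tz": 0,"spin": -7.1},{"fingers": 0,"tx": 0,"ty": 0,"tz": 0,"spin": -7.1},{"fingers": 0,"tx": 0,"ty": 0,"tz": 0,"spin": -7.1},{"fingers": 0,"tx": 0,"ty": 0,"tz": 0,"spin": -7.1},{"fingers": 0,"tx": 0,"ty": 0,"tz": 0,"spin": -7.1},{"fingers": 0,"tx": 0,"ty": 0,"tz": 0,"spin": -7.1},{"fingers": 0,"tx": 0,"ty": 0,"tz": 0,"spin": -7.1},{"fingers": 0,"tx": 0,"ty": 0,"tz": 0,"spin": -7.1},{"fingers": 0,"tx": 0,"ty": 0,"tz": 0,"spin": -7.1}])

```text
time: 19.68
position: [0.4838, 0.0213, 0.1823]
tcp_rot: [-180.0, 0.1, -99.2]
contact_force: [0.4, 0.1, -0.4]
finger_gap: 0.0431
```

```bash
python3 -c "
from h import *
x,y=dk([.5702,-.0876]);print(x,y,np.linalg.norm(np.array([x,y])-[-.063,-.066]), np.degrees(np.arctan2(x*-1-.063,y+.066)))
st(x,y,.2); print(ctrl.observe()['joints'].round(1))
c=save('top','t12.png')
mag('t12.png',(-.06,.048),(.036,.055))
P=cloud(c);z=P[...,2];w=P[...,:2]
m=(z>.075)&(z<.1)&(np.linalg.norm(w-[.57,-.088],axis=-1)<.03);print('post',m.sum(),P[m].mean(0) if m.any() else 0)
cv2.imwrite('pics/t12z.png',cv2.resize(cv2.imread('pics/t12.png')[150:330,200:480],None,fx=2.8,fy=2.8,interpolation=cv2.INTER_CUBIC))
"
```

```text
-0.19086115914413407 -0.09338216066335982 0.13076031026376325 102.08761950144269
t 19.68 dock xy mm [-93.6   5.9] z 182.3 rot [-1.800e+02  1.100e-01 -9.924e+01] gap 43.1 tip 0.011
F dock 0.12 -0.41 -0.44
tool cm [  9.36 -10.27  -1.79]
[ -6.3  14.8 -25.9  49.3   0.1 -87. ]
mag dock ((40.477638244628906, 0.060840606689453125), (15.936488151550293, 91.68932342529297), 3.131674289703369) z pct [0.03832866 0.04313947 0.04517455]
[[ 30.016762  45.40173 ]
 [ 35.025826 -46.15067 ]
 [ 50.938515 -45.28005 ]
 [ 45.92945   46.27235 ]]
post 0 0
```

View pics/t12z.png

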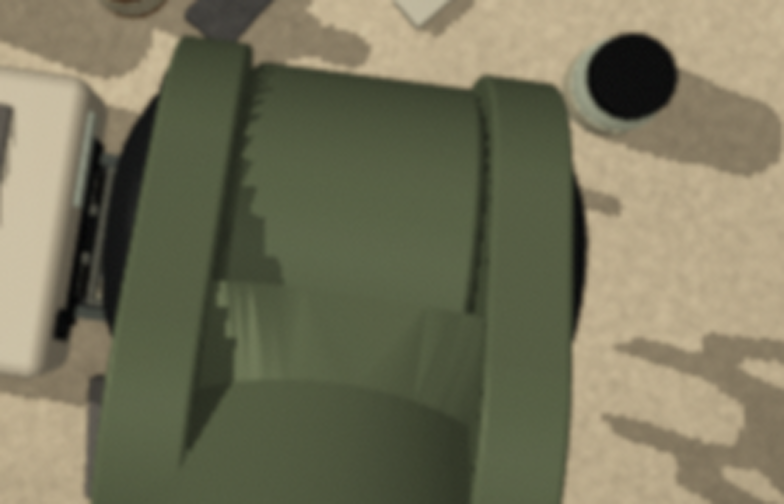

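arm_command(deltas=[{"fingers": 0,"tx": 3.0,"ty": -2.6,"tz": 0,"spin": 0},{"fingers": 0,"tx": 3.0,"ty": -2.6,"tz": 0,"spin": 0},{"fingers": 0,"tx": 0,"ty": -2.5,"tz": 0,"spin": 0},{"fingers": 0,"tx": 0,"ty": 0,"tz": 0,"spin": -7.1},{"fingers": 0,"tx": 0,"ty": 0,"tz": 0,"spin": -7.1},{"fingers": 0,"tx": 0,"ty": 0,"tz": 0,"spin": 0}])

```text
time: 20.23
position: [0.5499, -0.0513, 0.1819]
tcp_rot: [180.0, 0.1, -85.5]
contact_force: [0.5, 0.0, 0.2]
finger_gap: 0.0428
```

```bash
python3 -c "
from h import *
x,y=dk([.5702,-.0876])
st(x,y,.2)
c=save('wrist','w13.png');P=cloud(c);z=P[...,2]
m=(z>.07)&(z<.1)&(np.linalg.norm(P[...,:2]-[.57,-.088],axis=-1)<.03);print('post',m.sum(),P[m].mean(0),P[m].min(0),P[m].max(0))
m=(z>.07)&(z<.1)&(np.linalg.norm(P[...,:2]-[.57,-.088],axis=-1)<.03)&(z>.083);print('post top',m.sum(),P[m].mean(0))
"
```

```text
t 20.23 dock xy mm [-157.3  -68.7] z 181.9 rot [ 1.7999e+02  8.0000e-02 -8.5450e+01] gap 42.8 tip 0.011
F dock 0.08 -0.49 0.18
tool cm [ 3.78 -1.73 -1.82]
post 325 [ 0.56987878 -0.08859474  0.0846224 ] [ 0.56327811 -0.09473199  0.07036164] [ 0.57694405 -0.08157124  0.08784209]
post top 287 [ 0.5701285  -0.08811256  0.08566038]
```

View pics/w13.png

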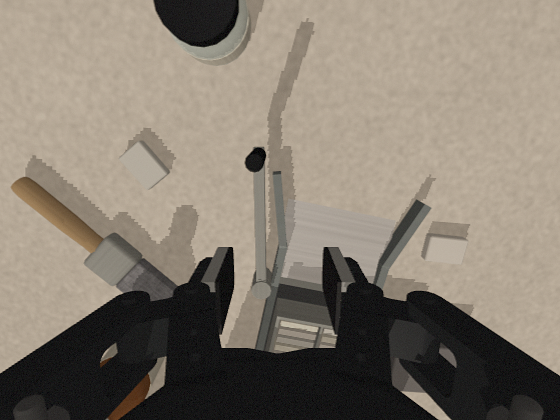

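arm_command(deltas=[{"fingers": 0,"tx": 1.9,"ty": -0.85,"tz": 0,"spin": 0},{"fingers": 0,"tx": 1.9,"ty": -0.85,"tz": 0,"spin": 0},{"fingers": 0,"tx": 0,"ty": 0,"tz": 2.5,"spin": 0},{"fingers": 0,"tx": 0,"ty": 0,"tz": 2.5,"spin": 0},{"fingers": 0,"tx": 0,"ty": 0,"tz": 0,"spin": 0},{"fingers": 0,"tx": 0,"ty": 0,"tz": 0,"spin": 0}])

```text
time: 20.78
position: [0.5682, -0.087, 0.1314]
tcp_rot: [179.8, 0.1, -85.6]
contact_force: [0.4, 0.6, 0.8]
finger_gap: 0.0428
```

```bash
python3 -c "
from h import *
x,y=dk([.5701,-.088])
st(x,y,.063)
c=save('wrist','w14.png')
"
```

```text
t 20.78 dock xy mm [-190.5  -91.3] z 131.4 rot [ 1.7982e+02  1.0000e-01 -8.5560e+01] gap 42.8 tip 0.011
F dock 0.61 -0.36 0.78
tool cm [ 0.13 -0.2   6.84]
```

View pics/w14.png

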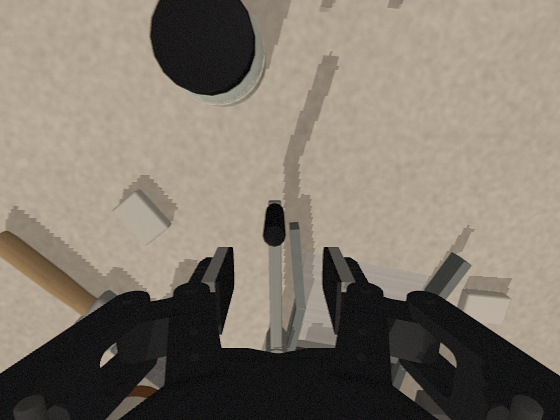

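Post sits between the jaws, centred (275,225). Descend and narrow the cage.

arm_command(deltas=[{"fingers": 0,"tx": 0.1,"ty": -0.15,"tz": 1.7,"spin": 0},{"fingers": 0,"tx": 0,"ty": 0,"tz": 1.7,"spin": 0},{"fingers": 0,"tx": 0,"ty": 0,"tz": 1.7,"spin": 0},{"fingers": 0,"tx": 0,"ty": 0,"tz": 1.7,"spin": 0},{"fingers": -0.4,"tx": 0,"ty": 0,"tz": 0,"spin": 0},{"fingers": -0.4,"tx": 0,"ty": 0,"tz": 0,"spin": 0},{"fingers": -0.4,"tx": 0,"ty": 0,"tz": 0,"spin": 0}])

```text
time: 21.42
position: [0.5726, -0.0886, 0.0662]
tcp_rot: [-179.9, -0.0, -85.4]
contact_force: [0.0, -0.4, -0.2]
finger_gap: 0.0256
```

```bash
cat >> h.py <<'E'
def gpt(g,r=.132):
    return -.063-r*np.sin(g), -.066+r*np.cos(g)
E
python3 -c "
from h import *
x,y=dk([.5701,-.088])
st(x,y,.063)
# simulate plan: body-frame per-row chord for 6 deg steps
g=np.radians(6);print('chord',2*.132*np.sin(g/2)*100)
"
```

```text
t 21.42 dock xy mm [-191.6  -95.8] z 66.2 rot [-1.7986e+02 -4.0000e-02 -8.5430e+01] gap 25.6 tip 0.011
F dock -0.4 -0.09 -0.19
tool cm [-0.08  0.24  0.32]
chord 1.3816692448137173
```

arm_command(deltas=[{"fingers": -0.4,"tx": -0.02,"ty": 0.69,"tz": 0,"spin": 3},{"fingers": -0.4,"tx": -0.02,"ty": 0.69,"tz": 0,"spin": 3},{"fingers": -0.4,"tx": -0.02,"ty": 0.69,"tz": 0,"spin": 3},{"fingers": -0.4,"tx": -0.02,"ty": 0.69,"tz": 0,"spin": 3},{"fingers": -0.4,"tx": -0.02,"ty": 0.69,"tz": 0,"spin": 3},{"fingers": -0.4,"tx": -0.02,"ty": 0.69,"tz": 0,"spin": 3}])

```text
time: 21.92
position: [0.532, -0.086, 0.0665]
tcp_rot: [-179.7, -0.0, -103.6]
contact_force: [1.0, -1.1, -0.1]
finger_gap: 0.0252
```

```bash
cat >> h.py <<'E'
def gs():
    s=ctrl.observe(); x,y=dk(s['position']); r=np.array([x+.063,y+.066]); h=np.degrees(np.arctan2(-r[0],r[1]))
    print('tool r %.1f g %.1f yaw-expected %.1f yaw %.1f'%(np.linalg.norm(r)*1e3,h,(YAW+90+h+180)%360-180,s['tcp_rot'][2]),'j',s['joints'].round(0))
    R=Ro.from_euler('xyz',s['tcp_rot'],degrees=True).as_matrix();print('F tool',(R.T@s['contact_force']).round(2))
E
python3 -c "
from h import *
gs();st()
c=save('wrist','w15.png')"
```

```text
tool r 131.5 g 85.3 yaw-expected -101.8 yaw -103.6 j [-17.  28. -26.  36.  -0. -93.]
F tool [ 0.86 -1.19  0.13]
t 21.92 dock xy mm [-194.1  -55.2] z 66.5 rot [-1.7973e+02 -4.0000e-02 -1.0360e+02] gap 25.2 tip 0.011
F dock -0.98 -1.09 -0.13
```

View pics/w15.png

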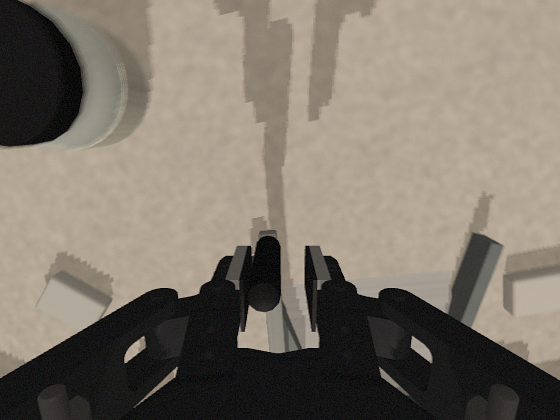

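arm_command(deltas=[{"fingers": -0.4,"tx": -0.02,"ty": 0.69,"tz": 0,"spin": 3},{"fingers": -0.4,"tx": -0.02,"ty": 0.69,"tz": 0,"spin": 3},{"fingers": -0.4,"tx": -0.02,"ty": 0.69,"tz": 0,"spin": 3},{"fingers": -0.4,"tx": -0.02,"ty": 0.69,"tz": 0,"spin": 3},{"fingers": -0.4,"tx": -0.02,"ty": 0.69,"tz": 0,"spin": 3},{"fingers": -0.4,"tx": -0.02,"ty": 0.69,"tz": 0,"spin": 3},{"fingers": -0.4,"tx": -0.02,"ty": 0.69,"tz": 0,"spin": 3},{"fingers": -0.4,"tx": -0.02,"ty": 0.69,"tz": 0,"spin": 3},{"fingers": -0.4,"tx": -0.02,"ty": 0.69,"tz": 0,"spin": 3},{"fingers": -0.4,"tx": -0.02,"ty": 0.69,"tz": 0,"spin": 3}])

```text
time: 22.8
position: [0.4718, -0.0532, 0.066]
tcp_rot: [-179.8, 0.1, -133.5]
contact_force: [1.1, -2.1, -0.4]
finger_gap: 0.0256
```

```bash
python3 -c "
from h import *
gs()
c=save('wrist','w16.png')"
```

```text
tool r 129.6 g 54.9 yaw-expected -132.3 yaw -133.5 j [-15.  23. -35.  32.  -0. -62.]
F tool [ 0.71 -2.23  0.43]
```

View pics/w16.png

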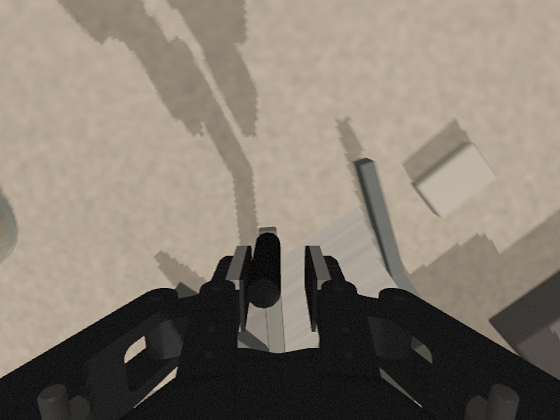

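arm_command(deltas=[{"fingers": -0.4,"tx": 0.0,"ty": 0.69,"tz": 0,"spin": 3},{"fingers": -0.4,"tx": 0.0,"ty": 0.69,"tz": 0,"spin": 3},{"fingers": -0.4,"tx": 0.0,"ty": 0.69,"tz": 0,"spin": 3},{"fingers": -0.4,"tx": 0.0,"ty": 0.69,"tz": 0,"spin": 3},{"fingers": -0.4,"tx": 0.0,"ty": 0.69,"tz": 0,"spin": 3},{"fingers": -0.4,"tx": 0.0,"ty": 0.69,"tz": 0,"spin": 3},{"fingers": -0.4,"tx": -0.02,"ty": 0.69,"tz": 0,"spin": 3},{"fingers": -0.4,"tx": -0.02,"ty": 0.69,"tz": 0,"spin": 3},{"fingers": -0.4,"tx": -0.02,"ty": 0.69,"tz": 0,"spin": 3},{"fingers": -0.4,"tx": -0.02,"ty": 0.69,"tz": 0,"spin": 3}])

```text
time: 23.68
position: [0.435, 0.0047, 0.0655]
tcp_rot: [-179.9, 0.1, -163.5]
contact_force: [-0.6, -1.6, 1.0]
finger_gap: 0.0258
```

arm_command(deltas=[{"fingers": -0.4,"tx": -0.02,"ty": 0.69,"tz": 0,"spin": 3},{"fingers": -0.4,"tx": -0.02,"ty": 0.69,"tz": 0,"spin": 3},{"fingers": -0.4,"tx": -0.02,"ty": 0.69,"tz": 0,"spin": 3},{"fingers": -0.4,"tx": -0.02,"ty": 0.69,"tz": 0,"spin": 3}])

```text
time: 24.02
position: [0.4298, 0.0319, 0.0654]
tcp_rot: [-179.9, 0.1, -175.5]
contact_force: [-1.1, -2.4, 1.5]
finger_gap: 0.0253
```

```bash
python3 -c "
from h import *
gs()
c=save('wrist','w17.png')"
```

```text
tool r 129.6 g 11.9 yaw-expected -175.2 yaw -175.5 j [ -6.  19. -42.  29.  -0. -10.]
F tool [ 1.28 -2.32 -1.45]
```

View pics/w17.png

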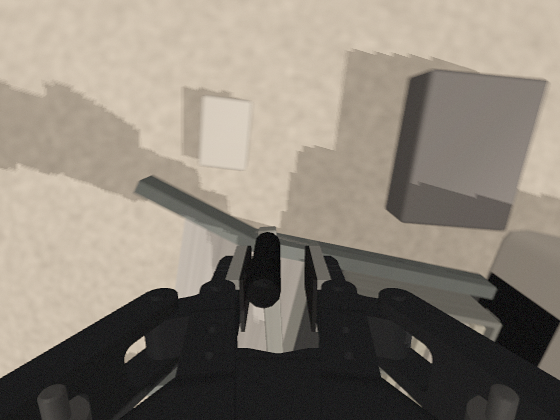

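arm_command(deltas=[{"fingers": -0.4,"tx": 0,"ty": 0.46,"tz": 0,"spin": 2},{"fingers": -0.4,"tx": 0,"ty": 0.46,"tz": 0,"spin": 2},{"fingers": -0.4,"tx": 0,"ty": 0.46,"tz": 0,"spin": 2},{"fingers": -0.4,"tx": 0,"ty": 0.46,"tz": 0,"spin": 2},{"fingers": -0.4,"tx": 0,"ty": 0.3,"tz": 0,"spin": 1}])

```text
time: 24.48
position: [0.4296, 0.0534, 0.0652]
tcp_rot: [-180.0, 0.1, 175.6]
contact_force: [0.9, -1.1, 0.9]
finger_gap: 0.0256
```

arm_command(deltas=[{"fingers": -0.4,"tx": 0,"ty": 0.3,"tz": 0,"spin": 1},{"fingers": -0.4,"tx": 0,"ty": 0.3,"tz": 0,"spin": 1}])

```text
time: 24.65
position: [0.4298, 0.0594, 0.0648]
tcp_rot: [-180.0, 0.1, 173.6]
contact_force: [0.4, -0.8, 0.3]
finger_gap: 0.0257
```

arm_command(deltas=[{"fingers": -0.4,"tx": 0,"ty": 0.3,"tz": 0,"spin": 1}])

```text
time: 24.73
position: [0.4298, 0.0624, 0.0646]
tcp_rot: [-180.0, 0.1, 172.5]
contact_force: [0.3, -1.2, 0.5]
finger_gap: 0.0256
```

```bash
python3 -c "
from h import *
gs()
c=save('wrist','w18.png')"
```

```text
tool r 130.6 g -1.5 yaw-expected 171.3 yaw 172.5 j [ -1.  19. -41.  29.  -0.   6.]
F tool [-0.41 -1.16 -0.51]
```

View pics/w18.png

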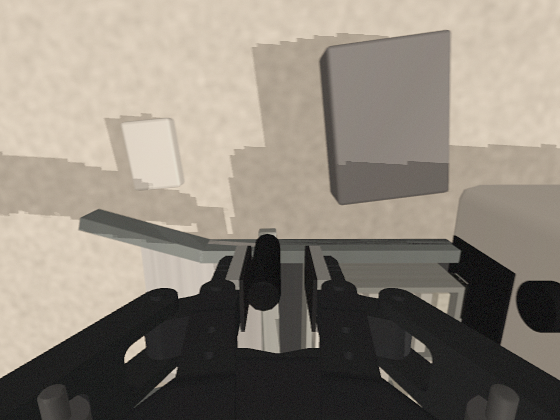

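arm_command(deltas=[{"fingers": -0.4,"tx": 0,"ty": 0.2,"tz": 0,"spin": 0},{"fingers": -0.4,"tx": 0,"ty": 0,"tz": 0,"spin": 0}])

```text
time: 24.95
position: [0.4295, 0.0647, 0.0643]
tcp_rot: [180.0, -0.0, 172.6]
contact_force: [0.3, 1.1, -0.5]
finger_gap: 0.0259
```

arm_command(deltas=[{"fingers": -0.4,"tx": 0,"ty": 0.2,"tz": 0,"spin": 0},{"fingers": -0.4,"tx": 0,"ty": 0,"tz": 0,"spin": 0},{"fingers": -0.4,"tx": 0,"ty": 0,"tz": 0,"spin": 0}])

```text
time: 25.2
position: [0.4295, 0.0657, 0.0642]
tcp_rot: [-179.9, -0.0, 172.6]
contact_force: [-0.8, -4.7, 1.2]
finger_gap: 0.0257
```

```bash
python3 -c "
from h import *
gs()"
```

```text
tool r 131.5 g -2.9 yaw-expected 169.9 yaw 172.6 j [ -1.  20. -41.  29.  -0.   6.]
F tool [ 0.21 -4.73 -1.2 ]
```

arm_command(deltas=[{"fingers": 0,"tx": 0,"ty": -0.3,"tz": 0,"spin": 0},{"fingers": 0,"tx": 0,"ty": -0.3,"tz": 0,"spin": 0},{"fingers": 0,"tx": 0,"ty": 0,"tz": 0,"spin": 0},{"fingers": 0,"tx": 0,"ty": 0,"tz": -1.5,"spin": 0},{"fingers": 0,"tx": 0,"ty": 0,"tz": -3,"spin": 0},{"fingers": 0,"tx": 0,"ty": 0,"tz": -4,"spin": 0},{"fingers": 0,"tx": 0,"ty": 0,"tz": -4,"spin": 0},{"fingers": 0,"tx": 3,"ty": -2,"tz": -1,"spin": 0},{"fingers": 0,"tx": 3,"ty": -2,"tz": -1,"spin": 0},{"fingers": 0,"tx": 0,"ty": 0,"tz": 0,"spin": 0}])

```text
time: 26.03
position: [0.3599, 0.0278, 0.2106]
tcp_rot: [-180.0, -0.1, 172.5]
contact_force: [0.6, -0.0, -0.5]
finger_gap: 0.0429
```

arm_command(deltas=[{"fingers": 0,"tx": 0,"ty": -4,"tz": 0,"spin": 0},{"fingers": 0,"tx": 0,"ty": -4,"tz": 0,"spin": 0},{"fingers": 0,"tx": 0,"ty": -4,"tz": 0,"spin": 0},{"fingers": 0,"tx": 0,"ty": -4,"tz": 0,"spin": 0},{"fingers": 0,"tx": 0,"ty": -4,"tz": 0,"spin": 0},{"fingers": 0,"tx": 0,"ty": -4,"tz": 0,"spin": 0},{"fingers": 0,"tx": 0,"ty": 0,"tz": 0,"spin": 0}])

```text
time: 26.62
position: [0.3334, -0.2162, 0.2098]
tcp_rot: [-179.8, 0.1, 172.1]
contact_force: [-0.1, -0.4, 0.2]
finger_gap: 0.043
```

```bash
python3 -c "
from h import *
st()
c=save('top','t20.png')
mag('t20.png',(-.06,.048),(.036,.055))
P=cloud(c);z=P[...,2];X=(P[...,:2]-O)@D;Y=(P[...,:2]-O)@DY
m=(z>.08)&(z<.1)&(np.hypot(X+.063,Y-.066)<.04);print('post',m.sum(),X[m].mean(),Y[m].mean(),'g',-(X[m].mean()+.063)/.132)
xx=[X[(z>.036)&(z<.055)&(abs(Y-y)<.004)&(X>-.055)&(X<.045)].min() for y in (-.03,0,.03)];print('tail',xx)
a=cv2.imread('pics/t20.png');cv2.imwrite('pics/t20z.png',cv2.resize(a[100:340,60:480],None,fx=1.85,fy=1.85,interpolation=cv2.INTER_CUBIC))
"
```

```text
t 26.62 dock xy mm [-347.9  125.6] z 209.8 rot [-1.7978e+02  1.5000e-01  1.7209e+02] gap 43.0 tip 0.011
F dock -0.39 0.02 0.21
mag dock ((1.0943107604980469, -0.32384490966796875), (91.89278411865234, 91.0846176147461), 89.89373779296875) z pct [0.03939471 0.04186801 0.04418568]
[[-44.53313  -46.18569 ]
 [ 46.551327 -46.35462 ]
 [ 46.721752  45.538002]
 [-44.362705  45.706932]]
post 47 -0.0624499916000718 0.06560896858385043 g -0.0041667303024863584
tail [np.float64(-0.044266198954940564), np.float64(-0.044260056374649165), np.float64(-0.04436804685397644)]
```

View pics/t20z.png

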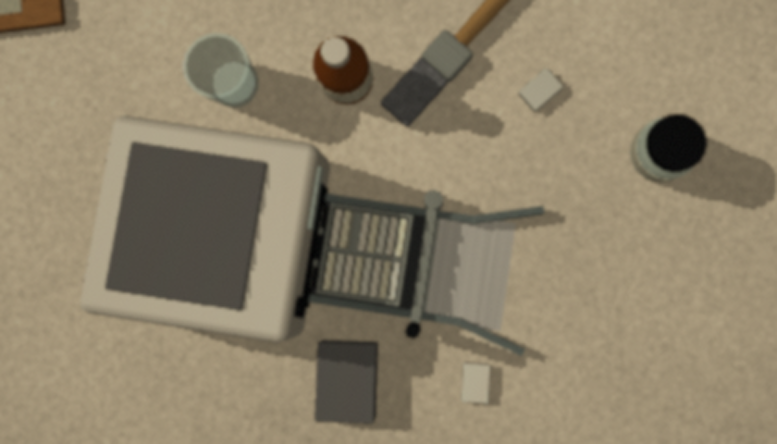

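```bash
python3 -c "
from h import *
print(ctrl.sign_off())"
```

```text
the job is handed in; nothing more can be done
None
```

I pushed the magazine home against the stop bar and swung the gate fully shut behind it. The arm was clear of everything when I handed the job in at about 27 s.

- **Magazine pushed in:** I pushed with half-open fingers, squared and centred the magazine on the bench, then took it up the ramp and over the lip. Sliding against the plug took a steady 11 N. The force then climbed at about 5.5 N per mm on the stop bar, and I held it at about 16 N for roughly 0.4 s. That puts the bar at about 0.8–0.9 mm of travel, worked out from the force rise and the tool position because the joint itself can't be read. The highest total force I read on the tool was about 17 N, but I only read it at the end of each move, so short peaks in between were not seen.
- **Gate shut:** I moved the post round with a loose finger cage until it met the closed stop at about 4.7 N.
- **Last checks (top camera):**
  - The magazine's tail is at dock x ≈ -44 mm, so its centre is at about -2 mm.
  - Its rim is about 44 mm above the bench and looks level, so it is seated on the floor of the dock.
  - The gate reads about -0.004 rad.
  - The bystanders looked undisturbed by eye; I did not measure their shifts.
- **Disagreement:** the final outline of the magazine came out 91 mm long instead of 84 mm because the stop bar's parts merged with the nose. I used the tail edge for its position instead.

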